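Set up the creasing machine for the next batch

TASK

Get the creasing machine ready for the next batch: tap the untidy pile of template plates square into the corner of its two stops, so that every plate is flush against both, and only then turn the depth dial until its pointer stands at the white index tab. Pull every hand tool out of the wooden block and lay it flat inside the tool tray, at any point of the job. Do not knock over or shift the other things on the bench; at the end the pile must still be square, should it have been disturbed on the way.

Things in the scene. Friction and masses are not known exactly. Their poses are not given: they have to be found in the camera images.
- machine: grey creasing machine, fixed. Origin on the table below the squared pile centre; x to its back stop, y left. mm: steel bed top z 12, x -110..192, y -82..130, with 2 through finger notches: front x -110..-32, y -45..45; left x -25..25, y 45..130. Dark stops, top z 52: back (face x 50, y -82..100), right (face y -70, x -62..50); front and left open. Head x 62..192, y -82..100, top z 80.
- dial (a joint): depth dial on the head's top: radians, 0 to 3.2, growing clockwise seen from above; stiff, stays where left. Black disc 80 mm wide, 10 mm thick, with an upright bar grip across it, 64 long, 16 wide, 32 mm high; a white line on one half of the bar's top and on the disc's rim marks the pointer end.
- dial_axis (a point): point on the dial's axis, at the height to grip the bar (31 mm above the underside of the disc, 11 mm below the bar's top)
- dial_pointer (a point): point 48 mm from the dial's axis in the direction that the pointer (white line, along the bar) shows; turns with the dial
- index_mark (a point): white index tab (16 x 6 mm, 8 mm high) on the dark ring round the dial, 48 mm from the dial's axis; it stays fixed in a run, its place round the dial differs from start to start
- block: fixed dark wooden tool block, 200 x 46 mm, 100 mm high, walls 5 mm, with a 230 x 80 mm foot 6 mm thick. Four wells in a row along its x (each 44 x 36 mm, floor at z 6 mm), centres at x -73, -24, +24, +73 mm. Origin at the centre of its underside.
- tray: fixed shallow grey tool tray, 260 (x) x 210 (y) mm outside, walls 6 mm thick and 30 mm high, floor 6 mm. Origin at the centre of its underside.
- tool1: wood-handled hand tool, 165 mm long, 110 g; may be absent. Origin at the tip of its steel shank, z runs along it to the handle's end. Shank 14 mm round from z 0 to 71, handle 24 x 24 mm square from z 71 to 165. At the start it stands tip down in a well of the block.
- tool1_end (a point): centre of the end face of tool1's handle (z 165 mm)
- tool2: wood-handled hand tool, 165 mm long, 110 g; may be absent. Origin at the tip of its steel shank, z runs along it to the handle's end. Shank 14 mm round from z 0 to 71, handle 24 x 24 mm square from z 71 to 165. At the start it stands tip down in a well of the block.
- tool2_end (a point): centre of the end face of tool2's handle (z 165 mm)
- tool3: wood-handled hand tool, 165 mm long, 110 g; may be absent. Origin at the tip of its steel shank, z runs along it to the handle's end. Shank 14 mm round from z 0 to 71, handle 24 x 24 mm square from z 71 to 165. At the start it stands tip down in a well of the block.
- tool3_end (a point): centre of the end face of tool3's handle (z 165 mm)
- tool4: wood-handled hand tool, 165 mm long, 110 g; may be absent. Origin at the tip of its steel shank, z runs along it to the handle's end. Shank 14 mm round from z 0 to 71, handle 24 x 24 mm square from z 71 to 165. At the start it stands tip down in a well of the block.
- tool4_end (a point): centre of the end face of tool4's handle (z 165 mm)
- plate1: plywood template plate 100 (x) x 140 (y) x 8 mm, 100 g, lying in the untidy pile on the machine's bed, number 1 from the bottom. Origin at the centre of its underside.
- plate2: plywood template plate 100 (x) x 140 (y) x 8 mm, 100 g, lying in the untidy pile on the machine's bed, number 2 from the bottom. Origin at the centre of its underside.
- plate3: plywood template plate 100 (x) x 140 (y) x 8 mm, 100 g, lying in the untidy pile on the machine's bed, number 3 from the bottom. Origin at the centre of its underside.
- plate4: plywood template plate 100 (x) x 140 (y) x 8 mm, 100 g, lying in the untidy pile on the machine's bed, number 4 from the bottom. Origin at the centre of its underside.
- tumbler: black lidded drinking tumbler, 148 mm tall, 82 mm wide; bystander. Origin at the centre of its underside.
- jar: amber glass jar with a green cap, 72 mm wide, 95 mm tall; bystander. Origin at the centre of its underside.
- spool: blue thread spool standing, 60 mm wide, 60 mm tall; bystander. Origin at the centre of its underside.
- mallet: mallet lying beyond the machine, 240 mm long; bystander. Origin at its underside.
- weight: round brass pattern weight, 50 mm wide, 50 mm tall; bystander. Origin at the centre of its underside.
Things that resemble listed ones, but are neither listed nor needed, are in the scene too. What is shaped like the tool1 but green is not meant.

How it is judged:
On the way, in this order (a step that is already met when the one before it is completed fails the run):
1. the pile of plates is square against both stops (x of plate1 in the frame of machine between -0.005 and 0.005 m and y of plate1 in the frame of machine between -0.005 and 0.005 m and angle between the x axis of each of plate1, plate2, plate3, plate4 and the x axis of machine, either way round below 0.05 rad and linear speed of each of plate1, plate2, plate3, plate4 below 0.02 m/s and x of plate2 in the frame of machine between -0.005 and 0.005 m and y of plate2 in the frame of machine between -0.005 and 0.005 m and x of plate3 in the frame of machine between -0.005 and 0.005 m and y of plate3 in the frame of machine between -0.005 and 0.005 m and x of plate4 in the frame of machine between -0.005 and 0.005 m and y of plate4 in the frame of machine between -0.005 and 0.005 m), for 0.2 s.
2. the dial's pointer is at the index tab (horizontal distance between dial_pointer and index_mark below 0.005 m), for 0.2 s.
At the end, for the whole second after the job is handed in: Plates at rest within 5 mm of their squared place in both directions and within 0.05 rad; dial pointer within 5 mm of the index tab, 48 mm from the axis; every tool at rest with both ends inside the tray outline and lower than 65 mm above the table (all of step 1 and horizontal distance between dial_pointer and index_mark below 0.005 m and x of tool1 in the frame of tray between -0.128 and 0.128 m and y of tool1 in the frame of tray between -0.103 and 0.103 m and z of each of tool1, tool1_end, tool2, tool2_end, tool3, tool3_end, tool4, tool4_end in the frame of tray below 0.065 m and x of tool1_end in the frame of tray between -0.128 and 0.128 m and y of tool1_end in the frame of tray between -0.103 and 0.103 m and linear speed of each of tool1, tool2, tool3, tool4 below 0.02 m/s and x of tool2 in the frame of tray between -0.128 and 0.128 m and y of tool2 in the frame of tray between -0.103 and 0.103 m and x of tool2_end in the frame of tray between -0.128 and 0.128 m and y of tool2_end in the frame of tray between -0.103 and 0.103 m and x of tool3 in the frame of tray between -0.128 and 0.128 m and y of tool3 in the frame of tray between -0.103 and 0.103 m and x of tool3_end in the frame of tray between -0.128 and 0.128 m and y of tool3_end in the frame of tray between -0.103 and 0.103 m and x of tool4 in the frame of tray between -0.128 and 0.128 m and y of tool4 in the frame of tray between -0.103 and 0.103 m and x of tool4_end in the frame of tray between -0.128 and 0.128 m and y of tool4_end in the frame of tray between -0.103 and 0.103 m); the robot touches nothing.
It fails at once if the tumbler is knocked over or shifted by more than 5 cm (distance of tumbler from where it was at the start of the episode above 0.05 m or angle between tumbler's own z axis and vertical above 0.6 rad).
It fails at once if the jar is knocked over or shifted by more than 5 cm (distance of jar from where it was at the start of the episode above 0.05 m or angle between jar's own z axis and vertical above 0.6 rad).
It fails at once if the spool is knocked over or shifted by more than 5 cm (distance of spool from where it was at the start of the episode above 0.05 m or angle between spool's own z axis and vertical above 0.6 rad).
It fails at once if the mallet is shifted by more than 5 cm (distance of mallet from where it was at the start of the episode above 0.05 m).
It fails at once if the weight is knocked over or shifted by more than 5 cm (distance of weight from where it was at the start of the episode above 0.05 m or angle between weight's own z axis and vertical above 0.6 rad).
Of tool1, tool2, tool3, tool4 only 2 to 4 are there at a start; the rules pass over those that are not, and their reading is None.
At some moment in a run one of plate1, plate2, plate3 may be knocked a few centimetres aside while the robot is not near it.
It also fails if it takes over 210 s, if anything falls off the work surface, if the arm or the gripper's body presses on something with over 40 N, if the wrist force passes 120 N, or if a joint passes its speed limit or range.

ROBOT

A 6-joint arm with a two-finger parallel gripper is mounted at the origin on the work surface. World frame = base frame: x ahead of the robot, y to its left, z up, the work surface at z = 0. Lengths are in m, angles in rad, forces in N, time in s.
With the tool pointing down it reaches from about 0.25 to 0.85 m from the base axis. Payload 12.5 kg.
Tool frame: the origin (TCP) lies on the centre line of the jaws, within the pads' length; the fingertips stand 14 mm ahead of it and the grasp point (between the pads) lies 5 mm behind it (ctrl.finger_overhang is the distance from the TCP to the fingertips, in m); z points along the fingers, y is the line along which they close (so a half turn about z gives the same grasp; the last joint's range is limited). The gripper opens to 93 mm and grips with 3 to 60 N. Pads are 15 mm wide; open, the fingers measure 128 mm over their backs; the gripper's body (75 mm by 188 mm) begins 65 mm behind the grasp point.
Start: joints at [1.193, 0.351, 1.652, -0, 1.139, -0.085], TCP at [0.159, 0.527, 0.193] pointing down, gripper open.
Joint ranges: [-2.75, 2.75], [-0.79, 2.1], [0.01, 2.65], [-1.57, 4.71], [0.07, 3.14], [-2.87, 2.87]. Speed limits (rad/s): [2.22, 2.22, 2.79, 3.14, 3.14, 3.14].

INTERFACE

Orientations are given as a rotation vector (axis times angle).
In Python, from rig import ctrl gives the robot as it stands.
- The arm moves only by the tool drive_tool, never from a script. Its argument "moves" is a list that holds one entry, the list of rows, each a list of 7 numbers: the shift along the tool's x, y, z in m, then the turn, a rotation vector about the tool's x, y, z in rad, then the finger opening in m, from 0 to 0.093. In form: [[[x, y, z, wx, wy, wz, hand], ...]]. A call has 1 to 10 rows; each row is the pose to reach, as a shift and turn from the pose commanded when the call began, along the tool's axes at that moment; what a row does not reach only later rows make up. A row lasts 1/8 s, in which the tool goes at most 62.5 mm and 10.7 degrees, less where a joint would pass 70% of its speed; a pose out of reach is approached as far as the arm can. A call with a gripper value outside its range is refused whole. The fingers move at their own pace and stop on an object; "squeeze" is the grip in N (left out, the last holds). Time passes only in rows, so rows that repeat a pose let the fingers close. It gives the time, the measured TCP pose, the force, the opening and the grip force at its end, in the units of the state.
- ctrl.observe(): the state, without advancing time (a new reading comes with each control period).
- ctrl.camera(name): name is "scene" or "top" or "wrist"; returns a dict with "img" (420x560x3 uint8, red, green, blue), "range_z" (420x560 float32, m along the optical axis (not along the pixel's ray), 0 where there is no reading), "fx", "fy", "cx", "cy" (pixels), "k1" (the pictures are not rectified: a ray, as slopes to the right and down, at radius r is drawn at 1 + k1 r^2 times it, then the intrinsics apply), "R" (3x3) and "t" (3): a world point X has camera coordinates R X + t; the wrist camera has in their place "T_tool_cam" (4x4, takes a point from camera to tool coordinates, whose origin is the TCP and whose axes are the flange's). Camera axes: x right, y down, z forward; pixel columns grow to the right and rows downward; lengths in m; the calibration is good to about 2 mm. A picture is of the moment at which its call begins: read the wrist's pose just before it.
- ctrl.close_job(): hands the job in; it is judged then, once.
The state is a dict: "t": time; "qpos": joint angles; "joint_vel": joint speeds; "joint_efforts": joint torques, N m; "position": TCP position; "tool_rot": TCP orientation; "force": force on the tool from outside, world axes, zero at the start; "torque": the same for the moment, N m; "opening": opening from 0.0 (shut) to 1.0 (fully open); "grasp_force": force on a finger pad.
Only numpy, scipy, OpenCV 4.12 (cv2) and the standard library are available. Lean on these libraries where they do the work, as an engineer would, in place of code of your own. Each camera call takes 0.05 s, during which the arm holds its last target. There are 200 camera calls.

## Working session

There is one attempt and no reset: what is moved stays moved. The work goes in short steps, Python scripts to look and compute and a tool call to move; the robot and the scene stay as the last step left them, time stands still between calls to the robot, and variables do not carry over. Pictures are saved under pics/ and viewed, at most 14 in all, crops included, and the job is handed in when it is done.

Besides the shell and the picture viewer there is one more tool, called after "Emit:" as a command line: name --argument value ..., lists and objects as JSON in quotes. drive_tool: Moves the arm, as the interface text tells. Its arguments: {"type":"object","properties":{"moves":{"type":"array","items":{"type":"array","items":{"type":"array","items":{"type":"number"}}}},"squeeze":{"type":"number"}},"required":["moves"]}

```bash
mkdir -p pics; ls
cat > h.py <<'E'
import numpy as np, cv2
from scipy.spatial.transform import Rotation as Ro
from rig import ctrl
def save(c,n,box=None,s=1):
    im=c["img"][...,::-1]
    if box: im=im[box[1]:box[3],box[0]:box[2]]
    cv2.imwrite("pics/"+n,cv2.resize(im,None,fx=s,fy=s,interpolation=cv2.INTER_CUBIC))
def pose(): 
    s=ctrl.observe(); return Ro.from_rotvec(s["tool_rot"]).as_matrix(),np.array(s["position"])
def cam(n):
    R,p=pose(); c=ctrl.camera(n)
    if "T_tool_cam" in c:
        T=np.eye(4);T[:3,:3]=R;T[:3,3]=p
        M=np.linalg.inv(T@np.array(c["T_tool_cam"])); c["R"]=M[:3,:3];c["t"]=M[:3,3]
    return c
def slopes(c,px):
    px=np.atleast_2d(np.float64(px))
    K=np.array([[c["fx"],0,c["cx"]],[0,c["fy"],c["cy"]],[0,0,1.]])
    return cv2.undistortPoints(px[:,None],K,np.array([c["k1"],0,0,0,0.]))[:,0]
def onz(c,px,z):
    s=slopes(c,px); R=np.array(c["R"]);t=np.array(c["t"])
    o=-R.T@t; d=np.c_[s,np.ones(len(s))]@R
    return o+d*((z-o[2])/d[:,2])[:,None]
def cloud(c):
    h,w=c["range_z"].shape; u,v=np.meshgrid(np.arange(w),np.arange(h))
    s=slopes(c,np.c_[u.ravel(),v.ravel()]);z=c["range_z"].ravel()[:,None]
    P=np.c_[s*z,z]; P=(P-np.array(c["t"]))@np.array(c["R"]); P[z[:,0]==0]=np.nan
    return P.reshape(h,w,3)
def proj(c,X):
    q=np.atleast_2d(X)@np.array(c["R"]).T+np.array(c["t"]); s=q[:,:2]/q[:,2:]
    s=s*(1+c["k1"]*(s**2).sum(1,keepdims=True)); return s*[c["fx"],c["fy"]]+[c["cx"],c["cy"]]
E
python3 - <<'E'
from h import *
for n in("scene","top"):
    c=cam(n); save(c,n+"0.png",None,1.4); print(n,-np.array(c["R"]).T@np.array(c["t"]),c["fx"],c["k1"])
print(ctrl.observe())
E
```

```text
pics
scene [1.03073644 0.41342991 0.85458538] 405.71024085227316 0.003986462036821795
top [0.36957363 0.00255645 1.31356103] 456.1690602285698 -0.09308509522909957
{'t': 0.1, 'qpos': array([ 1.19341217e+00,  3.51191468e-01,  1.65233830e+00,  1.12362707e-07,
        1.13909719e+00, -8.45965100e-02]), 'joint_vel': array([ 0.00019517,  0.00043806, -0.00234564, -0.00070905, -0.00054716,
       -0.00091068]), 'joint_efforts': array([ 2.35180203e-03, -4.98025167e+01, -2.85700607e+01,  7.01542175e-02,
        2.38742778e-02, -3.02448643e-05]), 'position': array([0.15859522, 0.52629705, 0.19275857]), 'tool_rot': array([-4.58234243e-01, -3.10775399e+00,  1.58137970e-03]), 'force': array([-0.03609348, -0.6418167 , -0.68101539]), 'torque': array([ 0.0127884 ,  0.00405535, -0.0071444 ]), 'grasp_force': 0.0, 'opening': 1.0019930600581635}
```

View pics/scene0.png

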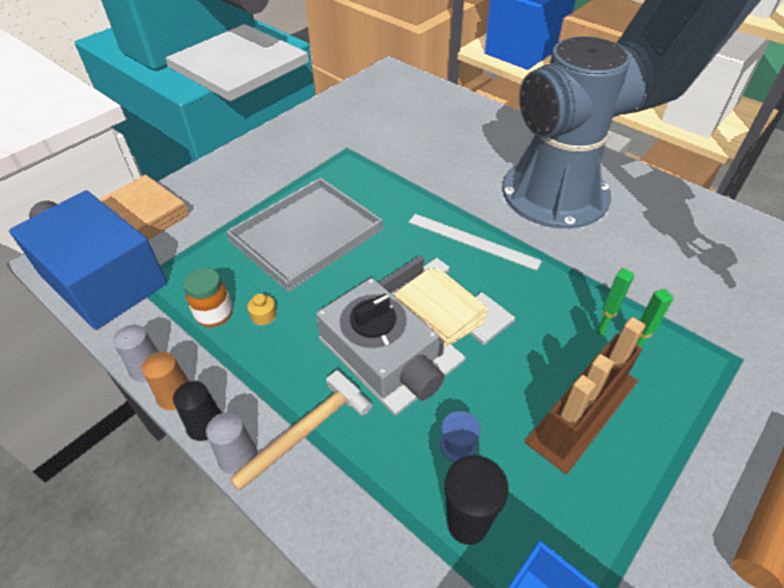

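View pics/top0.png

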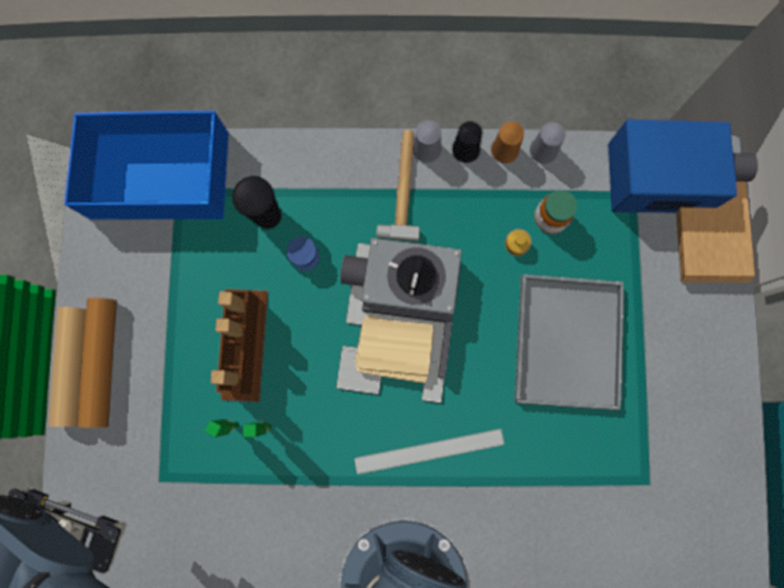

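Scene view (1.4x): machine (380,340), dial (375,312), tray (305,232), block with three wooden tools at (580,398), (600,372), (630,335); green look-alikes at (620,290), (655,310), outside the block. Top view: tools at (230,298), (230,325), (225,377); tumbler (257,200), spool (303,252), weight (518,242), jar (557,212), mallet (400,210).

```bash
cat > m.py <<'E'
from h import *
def rect(P,m):
    q=P[m]; r=cv2.minAreaRect(np.float32(q[:,:2]*1000)); return np.round(r[0],1),np.round(r[1],1),round(r[2],2),len(q)
E
python3 - <<'E'
from m import *
c=cam("top"); P=cloud(c); z=P[...,2]; x=P[...,0]; y=P[...,1]
hsv=cv2.cvtColor(c["img"],cv2.COLOR_RGB2HSV)
print("px of",P[250,300],P[195,320])
reg=(abs(y)<.2)&(x>.25)&(x<.8)
print("head",rect(P,reg&(abs(z-.08)<.003)))
for zz in (.012,.044,.052,.09): print(zz,rect(P,reg&(abs(z-zz)<.003)))
wood=(hsv[...,0]>8)&(hsv[...,0]<28)&(hsv[...,1]>60)&(hsv[...,2]>130)
n,l,s,ce=cv2.connectedComponentsWithStats((wood&(z>.02)).astype(np.uint8))
for i in range(1,n):
    if s[i,4]>60: 
        m=l==i; print(s[i],ce[i].round(),"zmed",np.nanmedian(z[m]),np.nanmax(z[m]),rect(P,m&(z>np.nanmax(z[m])-.006)))
print("blocktop",rect(P,(abs(z-.1)<.004)&(y>.2)&(y<.4)&(x>.2)))
print("tray",rect(P,(abs(z-.03)<.004)&(y<-.15)&(x>.2)&(x<.56)&(y>-.5)))
print("foot",rect(P,(abs(z-.006)<.003)&(y>.2)&(y<.42)&(x>.2)&(x<.6)&(hsv[...,0]<20)&(hsv[...,1]>80)))
# dial crop
save(c,"dialtop.png",(230,160,340,300),5)
for name,(u,v) in dict(tumbler=(182,136),spool=(216,178),weight=(370,172),jar=(399,148),ruler=(307,322),g1=(155,306),g2=(182,306)).items(): print(name,P[v,u].round(3))
E
```

```text
px of [ 0.46130352 -0.03174018  0.04732214] [ 0.61039771 -0.08556086  0.08132152]
head (array([610.2,   9.5]), array([228.5, 130.6]), 82.46, 1687)
0.012 (array([526.4,   0.7]), array([396.6, 543.6]), 89.7, 1267)
0.044 (array([501.1,  11.8]), array([202.5, 170.4]), 5.84, 1372)
0.052 (array([503.6,  24.2]), array([231. , 164.2]), 82.99, 450)
0.09 (array([604.5, -10.9]), array([163.6, 116.6]), 87.61, 313)
[356  87  15  14 132] [362.  93.] zmed 0.09840841829010183 0.1064254591357211 (array([ 900.8, -209.7]), array([24.7, 28.4]), 68.24, 41)
[283  93  12  68 420] [288. 126.] zmed 0.02482996513044096 0.03224293258972261 (array([827.3,   1.5]), array([ 17.4, 209.9]), 85.29, 139)
[ 487  140   52   58 1726] [514. 179.] zmed 0.04910949963452292 0.05729163130095364 (array([ 700.8, -649.5]), array([149.2, 167.5]), 89.93, 346)
[362 164  17  17 189] [369. 172.] zmed 0.03560788846519596 0.05738211508419269 (array([ 690.9, -233.9]), array([17.9, 16.8]), 75.65, 17)
[156 208  10  10  80] [160. 213.] zmed 0.17111845626433875 0.1762083744177394 (array([545.2, 327.9]), array([23. , 23.5]), 3.78, 55)
[  56
[... 369 characters left out ...]
([469.5,  22.9]), array([147.1,  58.4]), 65.28, 17)
[154 228  10   9  78] [159. 232.] zmed 0.1711747409977984 0.17581697902637525 (array([494.7, 329.9]), array([20.8, 23.8]), 0.31, 56)
[151 265   9   9  80] [155. 269.] zmed 0.17146343901582123 0.1761632911537641 (array([401.5, 334.6]), array([20.1, 21.3]), 0.95, 62)
blocktop (array([617.5, 330.4]), array([141.4, 642.7]), 89.33, 410)
tray (array([ 457.7, -335.3]), array([214.7, 211.9]), 87.48, 425)
foot (array([472.4, 324.6]), array([ 75.7, 229.5]), 84.4, 507)
tumbler [0.756 0.287 0.149]
spool [0.661 0.206 0.062]
weight [ 0.684 -0.231  0.053]
jar [ 0.743 -0.306  0.095]
ruler [ 0.262 -0.053  0.002]
g1 [0.31  0.334 0.162]
g2 [0.311 0.264 0.166]
```

View pics/dialtop.png

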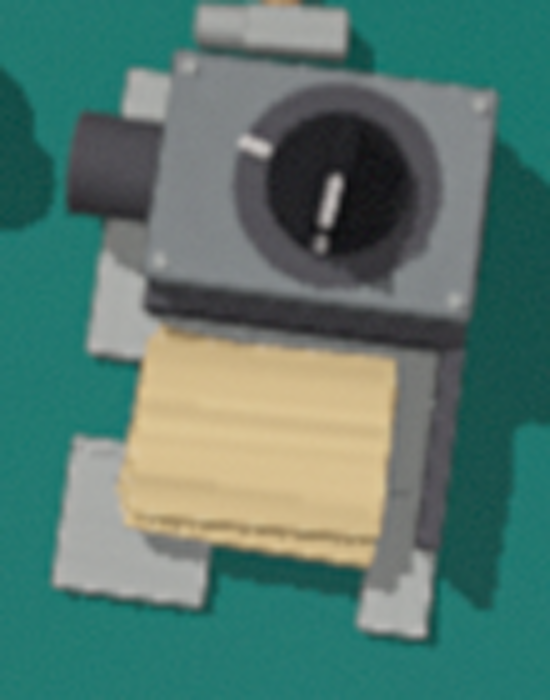

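Dial crop: tab at (255,146), axis about (340,188), pointer line from (335,180) to dot (320,243), head screws at (187,66), (481,104), (454,299), (160,259). Wooden block tools are the ones wanted; the candidates at top-view pixels (160,213), (159,232), (155,269) are wood, while (150,305), (182,306) are green and excluded.

Run:
```python
from m import *
c=cam("top"); P=cloud(c)
f=lambda p: np.array(p,float)/5+[230,160]-.4
S=onz(c,[f(p) for p in [(187,66),(481,104),(454,299),(160,259)]],.081)[:,:2]
print("screws",S.round(4).tolist(), "sides",[np.linalg.norm(S[i]-S[(i+1)%4]).round(4) for i in range(4)])
ctr=S.mean(0); v=(S[0]-S[1])+(S[3]-S[2]); th=-np.arctan2(v[0],v[1]); u=(S[0]-S[3])+(S[1]-S[2]); print("th",th,np.arctan2(u[1],u[0]))
th=(th+np.arctan2(u[1],u[0]))/2
Rm=np.array([[np.cos(th),-np.sin(th)],[np.sin(th),np.cos(th)]]); O=ctr-Rm@[.127,.009]; print("machine",O,th)
for n,p,z in [("tab",(255,146),.09),("axis disc",(340,188),.09),("dot",(320,243),.095),("linefar",(336,180),.125),("lineend",(324,227),.125)]:
    w=onz(c,f(p),z)[0,:2]; print(n,w.round(4),"mach",(Rm.T@(w-O)).round(4), "depth z",P[int(round(f(p)[1])),int(round(f(p)[0])),2])
# bed corners check
for n,p in [("frontL",(52,585)),("frontR",(428,640)),("front notch L in",(208,607)),("notchR",(357,628))]:
    w=onz(c,f(p),.012)[0,:2]; print(n,(Rm.T@(w-O)).round(4))
for n,p in [("plTL",(165,330)),("plTR",(397,355)),("plBR",(378,560))]:
    w=onz(c,f(p),.044)[0,:2]; print(n,(Rm.T@(w-O)).round(4))
# tray walls: outer bottom/top rim from edges
z=P[...,2]; m=(z>.02)&(z<.036)&(P[...,1]<-.18)&(P[...,1]>-.5)&(P[...,0]>.3)&(P[...,0]<.6)
n,l,s,ce=cv2.connectedComponentsWithStats(m.astype(np.uint8))
for i in range(1,n):
    if s[i,4]>100: 
        r=cv2.minAreaRect(np.float32(P[l==i][:,:2]*1000)); print("tray",r, s[i])
```

```text
screws [[0.6723, 0.0612], [0.6517, -0.1019], [0.5427, -0.0863], [0.5637, 0.0745]] sides [np.float64(0.1644), np.float64(0.1102), np.float64(0.1622), np.float64(0.1094)]
th -0.1278222058136071 -0.13177964917687726
machine [ 0.48050939 -0.00562983] -0.1298009274952422
tab [0.6253 0.0229] mach [0.1399 0.047 ] depth z 0.08562850475812826
axis disc [ 0.6022 -0.0237] mach [ 0.123  -0.0022] depth z 0.12473860265869427
dot [ 0.5709 -0.0129] mach [0.0905 0.0045] depth z 0.09460125496280877
linefar [ 0.5998 -0.0208] mach [0.1203 0.0004] depth z 0.12603218191497367
lineend [ 0.5745 -0.0146] mach [0.0943 0.0033] depth z 0.11647271907125983
frontL [-0.1109  0.1293]
frontR [-0.1125 -0.0855]
front notch L in [-0.111   0.0401]
notchR [-0.1112 -0.0449]
plTL [0.0381 0.0845]
plTR [ 0.0418 -0.0463]
plBR [-0.0727 -0.0506]
tray ((478.4532775878906, -336.61846923828125), (213.4329833984375, 253.84461975097656), 86.54959869384766) [368 203  77  89 639]
```

```bash
cat >> h.py <<'E'
def RT(tilt,yaw):  # tilt>0: fingers point down and towards heading yaw; tool y is heading+90deg
    t=np.radians(tilt); h=np.array([np.cos(yaw),np.sin(yaw),0]); y=np.array([-h[1],h[0],0])
    z=np.sin(t)*h-np.cos(t)*np.array([0,0,1.]); return np.c_[np.cross(y,z),y,z]
def seq(way,start=None):
    R,p=start or pose()
    for pt,Rt,lab in way:
        d=R.T@(np.array(pt)-p); w=Ro.from_matrix(R.T@Rt).as_rotvec()
        n=int(np.ceil(max(np.linalg.norm(d)/.0625,np.degrees(np.linalg.norm(w))/10.7)))
        print(lab,np.round(np.r_[d,w],3).tolist(),"rows>=",n)
        R,p=Rt,np.array(pt)
E
python3 - <<'E'
from h import *
R=RT(45,-.047); g=np.array([.4015,.3346,.155])
T=lambda b:g+R[:,2]*(.005-b)
seq([((.2,.45,.32),R,"up"),(T(.1),R,"hover")])
E
```

```text
up [-0.062, -0.061, -0.127, -0.097, -0.781, -0.233] rows>= 5
hover [-0.029, -0.106, 0.168, 0.0, 0.0, 0.0] rows>= 4
```

Emit:
drive_tool --moves '[[[-0.062,-0.061,-0.127,-0.097,-0.781,-0.233,0.06],[-0.062,-0.061,-0.127,-0.097,-0.781,-0.233,0.06],[-0.062,-0.061,-0.127,-0.097,-0.781,-0.233,0.06],[-0.062,-0.061,-0.127,-0.097,-0.781,-0.233,0.06],[-0.062,-0.061,-0.127,-0.097,-0.781,-0.233,0.06],[-0.062,-0.061,-0.127,-0.097,-0.781,-0.233,0.06],[-0.062,-0.061,-0.127,-0.097,-0.781,-0.233,0.06]]]' --squeeze 40

```text
t: 1.08
position: [0.2006, 0.4504, 0.3205]
tool_rot: [0.057, 2.357, -0.022]
force: [-0.7, 0.5, -0.5]
opening: 0.647
grasp_force: 0.0
```

Emit:
drive_tool --moves '[[[-0.029,-0.106,0.168,0,0,0,0.06],[-0.029,-0.106,0.168,0,0,0,0.06],[-0.029,-0.106,0.168,0,0,0,0.06],[-0.029,-0.106,0.168,0,0,0,0.06],[-0.029,-0.106,0.168,0,0,0,0.06],[-0.029,-0.106,0.168,0,0,0,0.06]]]'

```text
t: 1.82
position: [0.3345, 0.3392, 0.2229]
tool_rot: [0.056, 2.355, -0.02]
force: [0.3, 0.5, 0.1]
opening: 0.646
grasp_force: 0.0
```

Run:
```python
from h import *
c=cam("wrist"); save(c,"w1.png",None,1.2); 
R=RT(45,-.047); g=np.array([.4015,.3346,.155])
seq([(g+R[:,2]*.005,R,"grip")]); print(proj(c,[[.4015,.3346,.171],[.4947,.33,.171]])*1.2, pose()[1])
```

```text
grip [0.0, -0.002, 0.101, 0.002, 0.0, -0.001] rows>= 2
[[331.97435683 254.8498891 ]
 [332.08565809 302.41347761]] [0.33433448 0.33929001 0.22276021]
```

View pics/w1.png

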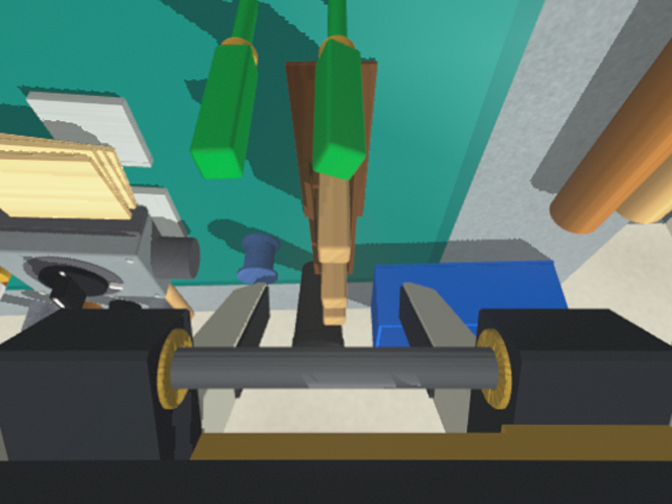

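Wrist view shows the wood-handled tools in line between the fingers at (333,250) and (334,318), the green ones at (218,165) and (338,165) in front; the chosen handle is the wooden one at (333,250), as predicted.

Run:
```python
from h import *
c=ctrl.camera("wrist"); print(np.round(c["T_tool_cam"],3))
```

```text
[[ 0.001 -0.968 -0.252  0.068]
 [ 1.     0.001 -0.    -0.   ]
 [ 0.    -0.252  0.968 -0.192]
 [ 0.     0.     0.     1.   ]]
```

Emit:
drive_tool --moves '[[[0,-0.002,0.05,0,0,0,0.05],[0,-0.002,0.075,0,0,0,0.05],[0,-0.002,0.101,0,0,0,0.05],[0,-0.002,0.101,0,0,0,0.05],[0,-0.002,0.101,0,0,0,0.015],[0,-0.002,0.101,0,0,0,0.015],[0,-0.002,0.101,0,0,0,0.015],[0,-0.002,0.101,0,0,0,0.015]]]' --squeeze 40

```text
t: 2.92
position: [0.4058, 0.3329, 0.1508]
tool_rot: [0.055, 2.356, -0.022]
force: [-0.5, 0.3, 1.0]
opening: 0.18
grasp_force: 0.0
```

Run:
```python
from h import *
R0,p0=pose(); print(p0,ctrl.observe()["grasp_force"],ctrl.observe()["opening"])
R=RT(45,-.047); V=RT(-45,-.06)
# tool lies along tray x: tool tip direction. grasp is ~149 mm from tip; after turn handle end points to +x_tray, tip to -x
tray=np.array([.468,-.336]); ty=np.array([np.sin(.06),np.cos(.06)]); tx=np.array([np.cos(.06),-np.sin(.06)])
for k,off in enumerate((.06,0,-.06)):
    g=np.r_[tray+tx*(.066)+ty*off,.032]; print(k,"grasp",g)
    if k==0: seq([(p0+[0,0,.14],R0,"lift"),((.42,.15,.30),RT(0,-.06),"mid"),(g+V[:,2]*.005+[0,0,.12],V,"above"),(g+V[:,2]*.005,V,"down")])
```

```text
[0.40577344 0.33285926 0.1508039 ] 1.295042531546109e-08 0.18042372079553534
0 grasp [ 0.53747908 -0.28006559  0.032     ]
lift [-0.099, 0.0, -0.099, 0.0, 0.0, 0.0] rows>= 3
mid [-0.023, -0.182, 0.009, 0.006, 0.786, 0.012] rows>= 5
above [-0.14, -0.422, 0.152, 0.0, 0.785, 0.0] rows>= 8
down [-0.085, 0.0, 0.085, 0.0, 0.0, 0.0] rows>= 2
1 grasp [ 0.53388124 -0.33995762  0.032     ]
2 grasp [ 0.5302834  -0.39984966  0.032     ]
```

Run:
```python
from h import *
c=cam("scene"); P=cloud(c); save(c,"s2.png",(330,180,510,340),4)
print(proj(c,[[.4015,.3346,.171],[.4947,.33,.171],[.5452,.3279,.171]]))
```

```text
[[452.60845698 231.55419755]
 [429.67204292 258.17722442]
 [416.34338887 273.9773221 ]]
```

View pics/s2.png

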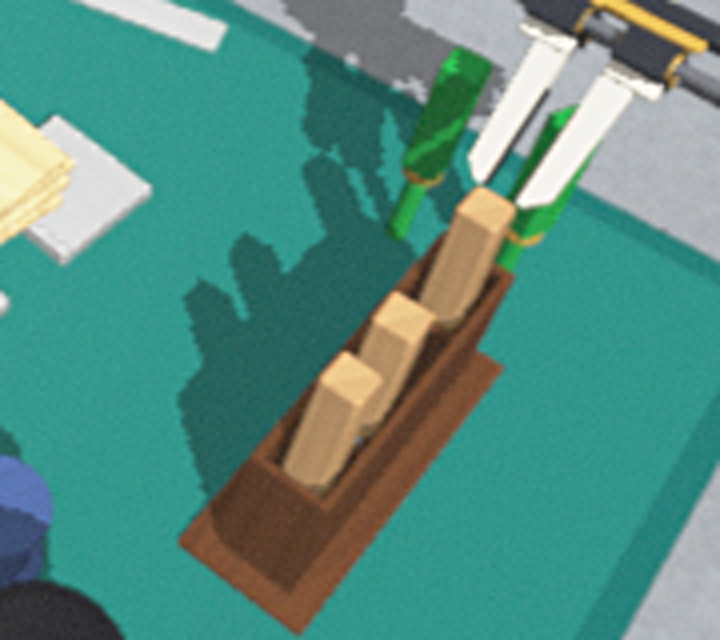

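Crop shows the fingers above and short of the near handle (top at (485,205)); tips at (480,175) and (528,200). I compare with where the pose says the tips are.

Run:
```python
from h import *
c=cam("scene"); P=cloud(c); R,p=pose()
o=ctrl.observe()["opening"]*.093
f=lambda q:((q-[330,180])*4).round()
for s in(-1,1): print("tip",f(proj(c,p+R@[0,s*(o/2),.014])), "tcp",f(proj(c,p)))
for u,v in [(480,165),(530,192),(545,160),(500,130),(485,205)]:
    a=P[180+v//4,330+u//4]; print(a.round(3),"in tool",(R.T@(a-p)).round(3))
t=cam("top"); print("top proj tcp",proj(t,p)); save(t,"t2.png",(110,190,230,330),5)
```

```text
tip [[445. 246.]] tcp [[472. 232.]]
tip [[470. 262.]] tcp [[472. 232.]]
[0.389 0.319 0.182] in tool [-0.011 -0.014 -0.034]
[0.389 0.346 0.181] in tool [-0.009  0.013 -0.034]
[0.375 0.345 0.193] in tool [-0.008  0.011 -0.052]
[0.373 0.318 0.197] in tool [-0.01  -0.016 -0.055]
[0.402 0.331 0.171] in tool [-0.012 -0.001 -0.017]
top proj tcp [[158.23829792 267.59196315]]
```

View pics/t2.png

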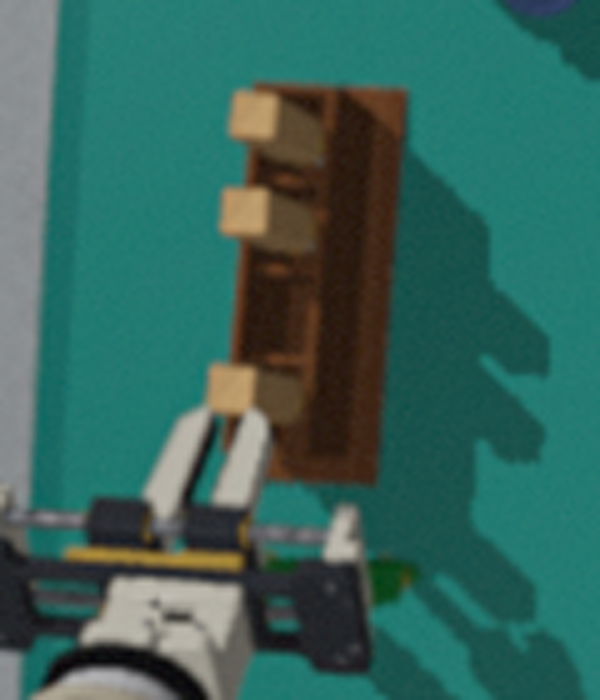

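Top crop: the handle (232,388) stands just ahead of the fingertips (205,408), (255,415), so the grasp fell short by about 4 cm along the tool axis.

Run:
```python
from h import *
print(ctrl.finger_overhang, [a for a in dir(ctrl) if a[0]!='_'])
c=cam("scene"); P=cloud(c); R,p=pose()
Q=(P-p)@R; print(ctrl.observe()["qpos"])
m=(abs(Q[...,1])<.08)&(abs(Q[...,0])<.02)&(Q[...,2]>-.1)&(Q[...,2]<.05)&(c["img"].min(2)>120)
q=Q[m]; print(len(q), np.percentile(q[:,2],[0,1,5,50,95,99,100]).round(3)); 
h=q[q[:,2]>-.06]; print(np.c_[h[:,1],h[:,2],h[:,0]][::6].round(3))
```

```text
0.014 ['Unreachable', 'camera', 'close_job', 'finger_overhang', 'observe']
[ 0.94139706  0.28912558  2.15242249 -1.30911752  0.65718465  0.49479458]
674 [-0.1   -0.099 -0.096 -0.062 -0.015 -0.01  -0.008]
[[-0.023 -0.059 -0.01 ]
 [-0.024 -0.053 -0.01 ]
 [-0.014 -0.059 -0.008]
 [-0.015 -0.057 -0.01 ]
 [-0.02  -0.051 -0.01 ]
 [-0.01  -0.057 -0.009]
 [-0.016 -0.051 -0.011]
 [-0.022 -0.044 -0.014]
 [-0.013 -0.05  -0.011]
 [-0.017 -0.045 -0.01 ]
 [-0.023 -0.039 -0.008]
 [-0.012 -0.045 -0.011]
 [-0.02  -0.038 -0.008]
 [-0.01  -0.045 -0.009]
 [-0.02  -0.035 -0.009]
 [-0.01  -0.042 -0.008]
 [ 0.014 -0.057 -0.008]
 [-0.015 -0.036 -0.012]
 [ 0.011 -0.053 -0.012]
 [ 0.021 -0.059 -0.014]
 [-0.011 -0.036 -0.008]
 [ 0.015 -0.053 -0.009]
 [ 0.024 -0.059  0.002]
 [-0.009 -0.035 -0.005]
 [ 0.016 -0.051 -0.01 ]
 [-0.016 -0.028 -0.009]
 [ 0.013 -0.046 -0.011]
 [ 0.022 -0.052 -0.009]
 [ 0.008 -0.041 -0.005]
 [ 0.018 -0.047 -0.009]
 [-0.009 -0.028 -0.007]
 [ 0.016 -0.044 -0.009]
 [ 0.009 -0.036 -0.006]
 [ 0.019 -0.043 -0.009]
 [ 0.012 -0.036 -0.01 ]
 [ 0.022 -0.042 -0.009]
 [ 0.01  -0.032 -0.01 ]
 [ 0.019 -0.038 -0.008]
 [-0.002 -0.022 -0.008]
 [ 0.014 -0.032 -0.008]
 [-0.007 -0.016 -0.016]
 [ 0.002 -0.022 -0.011]
 [ 0.017 -0.032 -0.011]
 [-0.003 -0.016 -0.015]
 [ 0.007 -0.022 -0.01 ]
 [-0.002 -0.014 -0.016]
 [ 0.008 -0.021 -0.011]
 [ 0.001 -0.014 -0.017]
 [ 0.011 -0.02  -0.01 ]
 [ 0.006 -0.014 -0.018]
 [ 0.002 -0.009 -0.019]
 [ 0.015 -0.017 -0.012]
 [ 0.013 -0.014 -0.019]]
```

The fingertips are really about 30 mm behind the reported TCP (44 mm shorter than stated); everything else agrees. I use a corrected tip offset: tip at z −0.030, grasp at about −0.049.

Emit:
drive_tool --moves '[[[0,0,0,0,0,0,0.05],[0,0,0,0,0,0,0.05],[0,0,0,0,0,0,0.05],[0,0.001,0.02,0,0,0,0.05],[0,0.001,0.044,0,0,0,0.05],[0,0.001,0.044,0,0,0,0.015],[0,0.001,0.044,0,0,0,0.015],[0,0.001,0.044,0,0,0,0.015],[0,0.001,0.044,0,0,0,0.015]]]' --squeeze 40

```text
t: 4.25
position: [0.4368, 0.3324, 0.1198]
tool_rot: [0.055, 2.355, -0.022]
force: [-1.0, -0.9, 1.7]
opening: 0.256
grasp_force: 39.9
```

```bash
sed -i '1i G=.049  # grasp point lies G behind the reported TCP; tips .030 behind' h.py
python3 - <<'E'
from h import *
R0,p0=pose(); s=ctrl.observe(); print(p0,s["grasp_force"],s["opening"])
c=cam("scene");P=cloud(c); Q=(P-p0)@R0
m=(abs(Q[...,1])<.05)&(abs(Q[...,0])<.02)&(c["img"].min(2)>120)&(abs(c["img"][...,0].astype(int)-c["img"][...,2])<25)&(Q[...,2]>-.1); print(np.nanpercentile(Q[m][:,2],[50,90,97,100]))
V=RT(-45,-.06)
tray=np.array([.468,-.336]); ty=np.array([np.sin(.06),np.cos(.06)]); tx=np.array([np.cos(.06),-np.sin(.06)])
g=np.r_[tray+tx*(.066)+ty*.06,.032]
seq([(p0+[0,0,.16],R0,"lift"),((.42,.15,.28),RT(0,-.06),"mid"),(g+V[:,2]*G+[0,0,.12],V,"above"),(g+V[:,2]*G,V,"down")])
E
```

```text
[0.43681976 0.3323811  0.11984642] 39.936845898628235 0.25641208465665916
[-0.06783951 -0.03791454 -0.03078424 -0.02575283]
lift [-0.113, 0.0, -0.113, 0.0, 0.0, 0.0] rows>= 3
mid [0.006, -0.183, -0.006, 0.006, 0.786, 0.012] rows>= 5
above [-0.108, -0.422, 0.163, 0.0, 0.785, 0.0] rows>= 8
down [-0.085, 0.0, 0.085, 0.0, 0.0, 0.0] rows>= 2
```

Emit:
drive_tool --moves '[[[-0.03,0,-0.03,0,0,0,0.015],[-0.113,0,-0.113,0,0,0,0.015],[-0.113,0,-0.113,0,0,0,0.015],[-0.113,0,-0.113,0,0,0,0.015],[-0.113,0,-0.113,0,0,0,0.015]]]'

```text
t: 4.92
position: [0.4366, 0.3317, 0.2781]
tool_rot: [0.055, 2.357, -0.023]
force: [-0.3, 0.1, -1.0]
opening: 0.253
grasp_force: 39.9
```

Emit:
drive_tool --moves '[[[0.006,-0.183,-0.006,0.006,0.786,0.012,0.015],[0.006,-0.183,-0.006,0.006,0.786,0.012,0.015],[0.006,-0.183,-0.006,0.006,0.786,0.012,0.015],[0.006,-0.183,-0.006,0.006,0.786,0.012,0.015],[0.006,-0.183,-0.006,0.006,0.786,0.012,0.015],[0.006,-0.183,-0.006,0.006,0.786,0.012,0.015],[0.006,-0.183,-0.006,0.006,0.786,0.012,0.015]]]'

```text
t: 5.8
position: [0.42, 0.1489, 0.277]
tool_rot: [-0.097, -3.136, 0.004]
force: [0.4, -0.3, -0.4]
opening: 0.254
grasp_force: 39.9
```

Emit:
drive_tool --moves '[[[-0.108,-0.422,0.163,0,0.785,0,0.015],[-0.108,-0.422,0.163,0,0.785,0,0.015],[-0.108,-0.422,0.163,0,0.785,0,0.015],[-0.108,-0.422,0.163,0,0.785,0,0.015],[-0.108,-0.422,0.163,0,0.785,0,0.015],[-0.108,-0.422,0.163,0,0.785,0,0.015],[-0.108,-0.422,0.163,0,0.785,0,0.015],[-0.108,-0.422,0.163,0,0.785,0,0.015],[-0.108,-0.422,0.163,0,0.785,0,0.015],[-0.108,-0.422,0.163,0,0.785,0,0.015]]]'

```text
t: 7.05
position: [0.5024, -0.2769, 0.116]
tool_rot: [-0.069, -2.354, -0.027]
force: [-0.2, 0.6, -0.7]
opening: 0.252
grasp_force: 39.9
```

Run:
```python
from h import *
R0,p0=pose(); s=ctrl.observe(); print(p0,s["grasp_force"],s["qpos"])
c=cam("scene"); save(c,"s3.png",(140,60,360,250),3.5); t=cam("top"); P=cloud(t)
z=P[...,2]; x,y=P[...,0],P[...,1]
hsv=cv2.cvtColor(t["img"],cv2.COLOR_RGB2HSV)
gy=(hsv[...,1]<40)&(x>.3)&(x<.62)&(y<-.2)&(y>-.47)&(z<.04)&(z>-.01)
print("tray",cv2.minAreaRect(np.float32(P[gy][:,:2]*1000)))
V=RT(-45,-.06)
tray=np.array([.468,-.336]); ty=np.array([np.sin(.06),np.cos(.06)]); tx=np.array([np.cos(.06),-np.sin(.06)])
g=np.r_[tray+tx*(.066)+ty*.06,.032]
seq([(g+V[:,2]*G,V,"down")])
```

```text
[ 0.50235567 -0.2768726   0.11600567] 39.933348298072815 [-0.44390641  0.92973821  1.07261151 -0.28332575  1.87546431 -1.93634908]
tray ((482.25054931640625, -403.8520202636719), (80.21965026855469, 269.8440246582031), 85.19402313232422)
down [-0.085, -0.001, 0.084, -0.002, -0.0, 0.001] rows>= 2
```

View pics/s3.png

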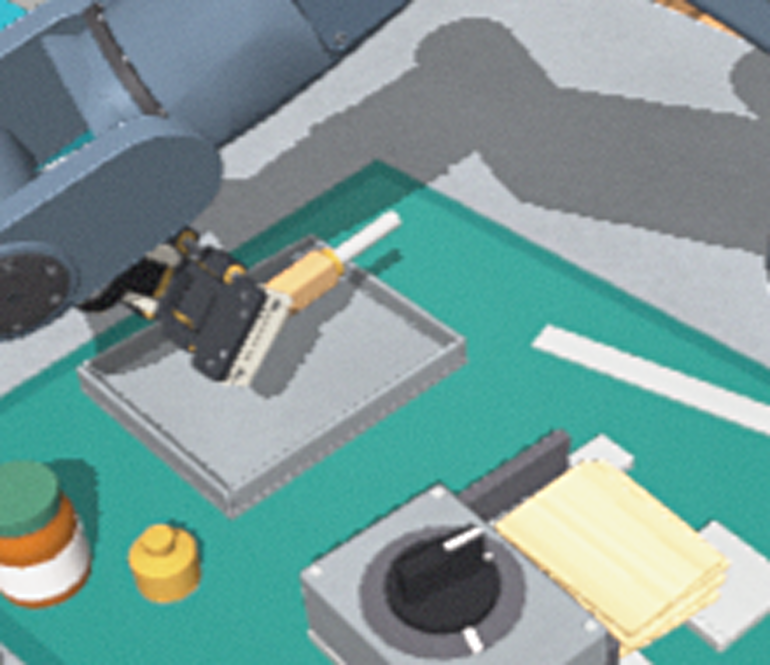

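The tool hangs level over the tray (handle at (300,280), shank to (395,215)). Lowering and releasing.

Emit:
drive_tool --moves '[[[-0.04,0,0.04,0,0,0,0.015],[-0.07,0,0.07,0,0,0,0.015],[-0.084,0,0.084,0,0,0,0.015],[-0.084,0,0.084,0,0,0,0.015],[-0.084,0,0.084,0,0,0,0.045],[-0.084,0,0.084,0,0,0,0.045],[-0.084,0,0.084,0,0,0,0.045],[-0.084,0,0.084,0,0,0,0.045],[-0.084,0,0.05,0,0,0,0.045],[-0.084,0,0.0,0,0,0,0.045]]]'

```text
t: 8.4
position: [0.5615, -0.2816, 0.0571]
tool_rot: [-0.071, -2.353, -0.03]
force: [0.5, -0.7, 0.1]
opening: 0.479
grasp_force: 0.0
```

Run:
```python
from h import *
R=RT(45,-.047); g=np.array([.4947,.3299,.155])
T=lambda b:g+R[:,2]*(G-b)
print(pose()[1])
seq([((.45,.0,.32),RT(0,-.05),"up"),(T(.12),R,"hover"),(T(0),R,"grip"),(T(0)+[0,0,.16],R,"lift")])
```

```text
[ 0.56148204 -0.28158262  0.05707598]
up [0.277, 0.274, -0.094, 0.005, -0.788, -0.01] rows>= 7
hover [0.022, 0.332, 0.115, -0.001, -0.785, -0.003] rows>= 6
grip [-0.0, 0.0, 0.12, 0.0, 0.0, 0.0] rows>= 2
lift [-0.113, 0.0, -0.113, 0.0, 0.0, 0.0] rows>= 3
```

Emit:
drive_tool --moves '[[[0.1,0.02,-0.1,0,0,0,0.05],[0.277,0.274,-0.094,0.005,-0.788,-0.01,0.05],[0.277,0.274,-0.094,0.005,-0.788,-0.01,0.05],[0.277,0.274,-0.094,0.005,-0.788,-0.01,0.05],[0.277,0.274,-0.094,0.005,-0.788,-0.01,0.05],[0.277,0.274,-0.094,0.005,-0.788,-0.01,0.05],[0.277,0.274,-0.094,0.005,-0.788,-0.01,0.05],[0.277,0.274,-0.094,0.005,-0.788,-0.01,0.05],[0.277,0.274,-0.094,0.005,-0.788,-0.01,0.05],[0.277,0.274,-0.094,0.005,-0.788,-0.01,0.05]]]'

```text
t: 9.65
position: [0.4491, -0.0011, 0.3178]
tool_rot: [-0.078, -3.141, 0.002]
force: [-0.7, -0.8, 0.4]
opening: 0.535
grasp_force: 0.0
```

Emit:
drive_tool --moves '[[[0.022,0.332,0.115,0,-0.785,-0.003,0.05],[0.022,0.332,0.115,0,-0.785,-0.003,0.05],[0.022,0.332,0.115,0,-0.785,-0.003,0.05],[0.022,0.332,0.115,0,-0.785,-0.003,0.05],[0.022,0.332,0.115,0,-0.785,-0.003,0.05],[0.022,0.332,0.115,0,-0.785,-0.003,0.05],[0.022,0.332,0.115,0,-0.785,-0.003,0.05],[0.022,0.332,0.115,0,-0.785,-0.003,0.05],[0.022,0.332,0.115,0,-0.785,-0.003,0.05]]]'

```text
t: 10.78
position: [0.4432, 0.334, 0.2008]
tool_rot: [0.049, 2.357, -0.028]
force: [0.1, -0.2, 0.1]
opening: 0.539
grasp_force: 0.0
```

Run:
```python
from h import *
R=RT(45,-.047); g=np.array([.4947,.3299,.155])
seq([(g+R[:,2]*G,R,"grip")])
t=cam("top"); P=cloud(t); z=P[...,2]; x,y=P[...,0],P[...,1]
hsv=cv2.cvtColor(t["img"],cv2.COLOR_RGB2HSV)
m=(hsv[...,0]>8)&(hsv[...,0]<28)&(hsv[...,1]>60)&(x>.3)&(x<.62)&(y<-.2)&(y>-.47)
print("tool in tray",cv2.minAreaRect(np.float32(P[m][:,:2]*1000)),np.nanmedian(z[m]))
m=(z>.018)&(z<.038)&(x>.33)&(x<.63)&(y<-.2)&(y>-.47)&(hsv[...,1]<50)
print(np.nanpercentile(x[m],[0,1,50,99,100]),np.nanpercentile(y[m],[0,1,50,99,100]))
save(t,"t3.png",(360,180,460,300),5)
```

```text
grip [-0.004, -0.001, 0.118, -0.002, -0.001, 0.006] rows>= 2
tool in tray ((503.707275390625, -280.485595703125), (32.3985595703125, 97.8553466796875), 86.75869750976562) 0.029932898573029283
[0.34858183 0.34874179 0.46725708 0.61575554 0.61943366] [-0.44958636 -0.44707167 -0.31659902 -0.22520928 -0.22343704]
```

View pics/t3.png

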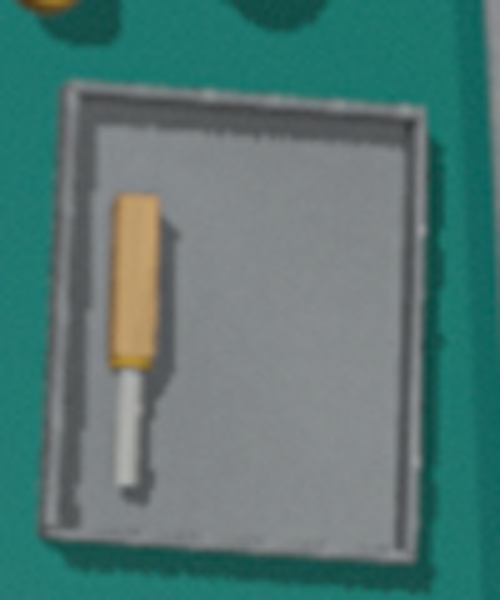

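Tool 1 lies flat in the tray (handle (135,280), tip (125,485)), well inside the walls. On to the second.

Emit:
drive_tool --moves '[[[-0.004,-0.001,0.06,-0.002,0,0.006,0.05],[-0.004,-0.001,0.1,-0.002,0,0.006,0.05],[-0.004,-0.001,0.118,-0.002,0,0.006,0.05],[-0.004,-0.001,0.118,-0.002,0,0.006,0.05],[-0.004,-0.001,0.118,-0.002,0,0.006,0.015],[-0.004,-0.001,0.118,-0.002,0,0.006,0.015],[-0.004,-0.001,0.118,-0.002,0,0.006,0.015],[-0.004,-0.001,0.118,-0.002,0,0.006,0.015],[-0.004,-0.001,0.118,-0.002,0,0.006,0.015]]]'

```text
t: 11.95
position: [0.5299, 0.3272, 0.1236]
tool_rot: [0.059, 2.353, -0.02]
force: [-1.8, -1.3, 6.3]
opening: 0.254
grasp_force: 39.9
```

Run:
```python
from h import *
s=ctrl.observe(); print(pose()[1],s["grasp_force"],s["opening"])
R0,p0=pose(); V=RT(-45,-.06)
g=np.array([.539,-.337,.032])
seq([(p0+[0,0,.16],R0,"lift"),((.45,.1,.29),RT(0,-.06),"mid"),(g+V[:,2]*G+[0,0,.12],V,"above"),(g+V[:,2]*G,V,"down")])
```

```text
[0.52992083 0.32724385 0.12361618] 39.92374062538147 0.2539898770620711
lift [-0.113, 0.001, -0.113, 0.0, 0.0, 0.0] rows>= 3
mid [0.043, -0.231, -0.054, 0.008, 0.788, 0.009] rows>= 5
above [-0.08, -0.431, 0.173, 0.0, 0.785, 0.0] rows>= 8
down [-0.085, 0.0, 0.085, 0.0, 0.0, 0.0] rows>= 2
```

Emit:
drive_tool --moves '[[[-0.03,0,-0.03,0,0,0,0.015],[-0.113,0,-0.113,0,0,0,0.015],[-0.113,0,-0.113,0,0,0,0.015],[-0.113,0,-0.113,0,0,0,0.015],[-0.113,0,-0.113,0,0,0,0.015]]]'

```text
t: 12.58
position: [0.529, 0.3262, 0.2815]
tool_rot: [0.059, 2.355, -0.021]
force: [-0.6, 0.2, -2.2]
opening: 0.256
grasp_force: 39.9
```

Emit:
drive_tool --moves '[[[0.043,-0.231,-0.054,0.008,0.788,0.009,0.015],[0.043,-0.231,-0.054,0.008,0.788,0.009,0.015],[0.043,-0.231,-0.054,0.008,0.788,0.009,0.015],[0.043,-0.231,-0.054,0.008,0.788,0.009,0.015],[0.043,-0.231,-0.054,0.008,0.788,0.009,0.015],[0.043,-0.231,-0.054,0.008,0.788,0.009,0.015],[0.043,-0.231,-0.054,0.008,0.788,0.009,0.015],[0.043,-0.231,-0.054,0.008,0.788,0.009,0.015]]]'

```text
t: 13.58
position: [0.4491, 0.1, 0.289]
tool_rot: [-0.092, -3.139, 0.002]
force: [0.4, -0.3, -0.4]
opening: 0.256
grasp_force: 39.9
```

Emit:
drive_tool --moves '[[[-0.08,-0.431,0.173,0,0.785,0,0.015],[-0.08,-0.431,0.173,0,0.785,0,0.015],[-0.08,-0.431,0.173,0,0.785,0,0.015],[-0.08,-0.431,0.173,0,0.785,0,0.015],[-0.08,-0.431,0.173,0,0.785,0,0.015],[-0.08,-0.431,0.173,0,0.785,0,0.015],[-0.08,-0.431,0.173,0,0.785,0,0.015],[-0.08,-0.431,0.173,0,0.785,0,0.015],[-0.08,-0.431,0.173,0,0.785,0,0.015],[-0.08,-0.431,0.173,0,0.785,0,0.015]]]'

```text
t: 14.82
position: [0.504, -0.3346, 0.117]
tool_rot: [-0.069, -2.355, -0.028]
force: [0.7, -0.2, -0.6]
opening: 0.255
grasp_force: 39.9
```

Run:
```python
from h import *
s=ctrl.observe(); print(pose()[1],s["grasp_force"],s["opening"])
V=RT(-45,-.06); g=np.array([.539,-.337,.032]); seq([(g+V[:,2]*G,V,"down")])
```

```text
[ 0.50395769 -0.33460182  0.11704299] 39.925612807273865 0.25460647565574834
down [-0.085, -0.0, 0.084, -0.002, -0.0, 0.0] rows>= 2
```

Emit:
drive_tool --moves '[[[-0.04,0,0.04,0,0,0,0.015],[-0.07,0,0.07,0,0,0,0.015],[-0.084,0,0.084,0,0,0,0.015],[-0.084,0,0.084,0,0,0,0.015],[-0.084,0,0.084,0,0,0,0.045],[-0.084,0,0.084,0,0,0,0.045],[-0.084,0,0.084,0,0,0,0.045],[-0.084,0,0.084,0,0,0,0.045],[-0.084,0,0.05,0,0,0,0.045],[-0.084,0,0.0,0,0,0,0.045]]]'

```text
t: 16.08
position: [0.5625, -0.3395, 0.0579]
tool_rot: [-0.071, -2.353, -0.03]
force: [0.5, -0.1, 0.0]
opening: 0.483
grasp_force: 0.0
```

Run:
```python
from h import *
R=RT(45,-.047); g=np.array([.5455,.3277,.155])
T=lambda b:g+R[:,2]*(G-b)
seq([((.48,.0,.32),RT(0,-.05),"up"),(T(.12),R,"hover"),(T(0),R,"grip")])
```

```text
up [0.258, 0.334, -0.112, 0.005, -0.788, -0.01] rows>= 7
hover [0.001, 0.33, 0.115, -0.001, -0.785, -0.003] rows>= 6
grip [-0.0, 0.0, 0.12, 0.0, 0.0, 0.0] rows>= 2
```

Emit:
drive_tool --moves '[[[0.1,0.02,-0.1,0,0,0,0.05],[0.258,0.334,-0.112,0.005,-0.788,-0.01,0.05],[0.258,0.334,-0.112,0.005,-0.788,-0.01,0.05],[0.258,0.334,-0.112,0.005,-0.788,-0.01,0.05],[0.258,0.334,-0.112,0.005,-0.788,-0.01,0.05],[0.258,0.334,-0.112,0.005,-0.788,-0.01,0.05],[0.258,0.334,-0.112,0.005,-0.788,-0.01,0.05],[0.258,0.334,-0.112,0.005,-0.788,-0.01,0.05],[0.258,0.334,-0.112,0.005,-0.788,-0.01,0.05],[0.258,0.334,-0.112,0.005,-0.788,-0.01,0.05]]]'

```text
t: 17.32
position: [0.4798, -0.0004, 0.3184]
tool_rot: [0.077, 3.139, -0.003]
force: [0.2, 0.3, 0.1]
opening: 0.538
grasp_force: 0.0
```

Emit:
drive_tool --moves '[[[0.001,0.33,0.115,0,-0.785,-0.003,0.05],[0.001,0.33,0.115,0,-0.785,-0.003,0.05],[0.001,0.33,0.115,0,-0.785,-0.003,0.05],[0.001,0.33,0.115,0,-0.785,-0.003,0.05],[0.001,0.33,0.115,0,-0.785,-0.003,0.05],[0.001,0.33,0.115,0,-0.785,-0.003,0.05],[0.001,0.33,0.115,0,-0.785,-0.003,0.05],[0.001,0.33,0.115,0,-0.785,-0.003,0.05],[0.001,0.33,0.115,0,-0.785,-0.003,0.05]]]'

```text
t: 18.45
position: [0.4952, 0.3306, 0.2011]
tool_rot: [0.05, 2.357, -0.028]
force: [-0.6, -0.1, -2.1]
opening: 0.538
grasp_force: 0.0
```

Run:
```python
from h import *
R=RT(45,-.047); g=np.array([.5455,.3277,.155])
seq([(g+R[:,2]*G,R,"grip")])
t=cam("top"); P=cloud(t); z=P[...,2]; x,y=P[...,0],P[...,1]
hsv=cv2.cvtColor(t["img"],cv2.COLOR_RGB2HSV)
w=(hsv[...,0]>8)&(hsv[...,0]<28)&(hsv[...,1]>60)
n,l,s,ce=cv2.connectedComponentsWithStats((w&(x>.3)&(x<.62)&(y<-.2)&(y>-.47)).astype(np.uint8))
for i in range(1,n): 
    if s[i,4]>50: print("in tray",cv2.minAreaRect(np.float32(P[l==i][:,:2]*1000)),np.nanmedian(z[l==i]))
n,l,s,ce=cv2.connectedComponentsWithStats((w&(z>.16)&(y>.2)&(y<.45)).astype(np.uint8))
for i in range(1,n): 
    if s[i,4]>30: print("left",P[l==i].mean(0),s[i])
```

```text
grip [-0.003, -0.0, 0.117, -0.002, -0.001, 0.005] rows>= 2
in tray ((503.54119873046875, -280.5253601074219), (32.356353759765625, 97.14295196533203), 87.93822479248047) 0.030217196497337895
in tray ((504.0054931640625, -336.45611572265625), (24.750171661376953, 98.70220184326172), 87.43584442138672) 0.030274409304861617
left [0.54466737 0.32615655 0.17049728] [156 208  11  10  98]
left [0.41637474 0.31743774 0.31309211] [124 251  42  14 177]
```

Emit:
drive_tool --moves '[[[-0.003,0,0.06,-0.002,0,0.005,0.05],[-0.003,0,0.1,-0.002,0,0.005,0.05],[-0.003,0,0.117,-0.002,0,0.005,0.05],[-0.003,0,0.117,-0.002,0,0.005,0.05],[-0.003,0,0.117,-0.002,0,0.005,0.015],[-0.003,0,0.117,-0.002,0,0.005,0.015],[-0.003,0,0.117,-0.002,0,0.005,0.015],[-0.003,0,0.117,-0.002,0,0.005,0.015],[-0.003,0,0.117,-0.002,0,0.005,0.015]]]'

```text
t: 19.62
position: [0.5804, 0.3258, 0.1237]
tool_rot: [0.058, 2.353, -0.02]
force: [-1.6, -0.5, 5.4]
opening: 0.255
grasp_force: 40.0
```

Run:
```python
from h import *
s=ctrl.observe(); print(pose()[1],s["grasp_force"],s["opening"])
R0,p0=pose(); V=RT(-45,-.06)
g=np.array([.539,-.393,.032])
seq([(p0+[0,0,.16],R0,"lift"),((.45,.1,.29),RT(0,-.06),"mid"),(g+V[:,2]*G+[0,0,.12],V,"above"),(g+V[:,2]*G,V,"down")])
```

```text
[0.58037974 0.32575155 0.12366661] 39.9555766582489 0.25499547607906553
lift [-0.113, 0.0, -0.113, 0.0, 0.0, 0.0] rows>= 3
mid [0.079, -0.232, -0.089, 0.007, 0.788, 0.01] rows>= 5
above [-0.084, -0.487, 0.173, 0.0, 0.785, 0.0] rows>= 9
down [-0.085, 0.0, 0.085, 0.0, 0.0, 0.0] rows>= 2
```

Emit:
drive_tool --moves '[[[-0.03,0,-0.03,0,0,0,0.015],[-0.113,0,-0.113,0,0,0,0.015],[-0.113,0,-0.113,0,0,0,0.015],[-0.113,0,-0.113,0,0,0,0.015],[-0.113,0,-0.113,0,0,0,0.015]]]'

```text
t: 20.25
position: [0.5794, 0.3247, 0.2814]
tool_rot: [0.059, 2.355, -0.022]
force: [-0.8, -0.1, -1.6]
opening: 0.253
grasp_force: 40.0
```

Emit:
drive_tool --moves '[[[0.079,-0.232,-0.089,0.007,0.788,0.01,0.015],[0.079,-0.232,-0.089,0.007,0.788,0.01,0.015],[0.079,-0.232,-0.089,0.007,0.788,0.01,0.015],[0.079,-0.232,-0.089,0.007,0.788,0.01,0.015],[0.079,-0.232,-0.089,0.007,0.788,0.01,0.015],[0.079,-0.232,-0.089,0.007,0.788,0.01,0.015],[0.079,-0.232,-0.089,0.007,0.788,0.01,0.015],[0.079,-0.232,-0.089,0.007,0.788,0.01,0.015]]]'

```text
t: 21.25
position: [0.4497, 0.0999, 0.2884]
tool_rot: [-0.093, -3.139, 0.001]
force: [-0.8, -0.1, -1.0]
opening: 0.254
grasp_force: 40.0
```

Emit:
drive_tool --moves '[[[-0.084,-0.487,0.173,0,0.785,0,0.015],[-0.084,-0.487,0.173,0,0.785,0,0.015],[-0.084,-0.487,0.173,0,0.785,0,0.015],[-0.084,-0.487,0.173,0,0.785,0,0.015],[-0.084,-0.487,0.173,0,0.785,0,0.015],[-0.084,-0.487,0.173,0,0.785,0,0.015],[-0.084,-0.487,0.173,0,0.785,0,0.015],[-0.084,-0.487,0.173,0,0.785,0,0.015],[-0.084,-0.487,0.173,0,0.785,0,0.015],[-0.084,-0.487,0.173,0,0.785,0,0.015]]]'

```text
t: 22.5
position: [0.5041, -0.3921, 0.1144]
tool_rot: [-0.071, -2.353, -0.03]
force: [-0.1, 0.8, -1.8]
opening: 0.255
grasp_force: 40.0
```

Run:
```python
from h import *
s=ctrl.observe(); print(pose()[1],s["grasp_force"],s["opening"])
V=RT(-45,-.06); g=np.array([.539,-.393,.032]); seq([(g+V[:,2]*G,V,"down")])
```

```text
[ 0.50412483 -0.39213427  0.11436241] 39.953933358192444 0.25532165091961206
down [-0.083, 0.001, 0.082, 0.001, -0.002, -0.0] rows>= 2
```

Emit:
drive_tool --moves '[[[-0.04,0,0.04,0,0,0,0.015],[-0.07,0,0.07,0,0,0,0.015],[-0.083,0,0.082,0,0,0,0.015],[-0.083,0,0.082,0,0,0,0.015],[-0.083,0,0.082,0,0,0,0.045],[-0.083,0,0.082,0,0,0,0.045],[-0.083,0,0.082,0,0,0,0.045],[-0.083,0,0.082,0,0,0,0.045],[-0.083,0,0.05,0,0,0,0.045],[-0.083,0,0.0,0,0,0,0.045]]]'

```text
t: 23.75
position: [0.5625, -0.3955, 0.0578]
tool_rot: [-0.071, -2.353, -0.031]
force: [0.1, 0.1, -0.3]
opening: 0.486
grasp_force: 0.0
```

```bash
cat >> h.py <<'E'
O=np.array([.4805,-.0056]); th=-.130
Rm=np.array([[np.cos(th),-np.sin(th)],[np.sin(th),np.cos(th)]])
def M(x,y,z): return np.r_[O+Rm@[x,y],z]
def inM(p): return np.r_[Rm.T@(np.array(p)[:2]-O),p[2]]
E
python3 - <<'E'
from h import *
R=RT(0,th)
seq([((.38,-.2,.25),R,"up"),(M(-.095,0,.1),R,"over"),(M(-.095,0,-.022),R,"down"),(M(-.0575,0,-.022),R,"push")])
E
```

```text
up [0.273, 0.184, 0.002, -0.026, -0.788, 0.066] rows>= 6
over [0.021, 0.206, 0.15, 0.0, 0.0, 0.0] rows>= 5
down [0.0, 0.0, 0.122, 0.0, 0.0, 0.0] rows>= 2
push [-0.037, -0.0, 0.0, 0.0, 0.0, 0.0] rows>= 1
```

Emit:
drive_tool --moves '[[[0.1,0.02,-0.1,0,0,0,0.04],[0.273,0.184,0.002,-0.026,-0.788,0.066,0.04],[0.273,0.184,0.002,-0.026,-0.788,0.066,0.04],[0.273,0.184,0.002,-0.026,-0.788,0.066,0.04],[0.273,0.184,0.002,-0.026,-0.788,0.066,0.04],[0.273,0.184,0.002,-0.026,-0.788,0.066,0.04],[0.273,0.184,0.002,-0.026,-0.788,0.066,0.04],[0.273,0.184,0.002,-0.026,-0.788,0.066,0.04],[0.273,0.184,0.002,-0.026,-0.788,0.066,0.04]]]'

```text
t: 24.88
position: [0.3803, -0.2006, 0.2496]
tool_rot: [0.203, 3.132, -0.004]
force: [1.2, 0.7, 1.0]
opening: 0.436
grasp_force: 0.0
```

Emit:
drive_tool --moves '[[[0.021,0.206,0.15,0,0,0,0.04],[0.021,0.206,0.15,0,0,0,0.04],[0.021,0.206,0.15,0,0,0,0.04],[0.021,0.206,0.15,0,0,0,0.04],[0.021,0.206,0.15,0,0,0,0.04],[0.021,0.206,0.15,0,0,0,0.04],[0.021,0.206,0.15,0,0,0,0.04]]]'

```text
t: 25.75
position: [0.387, 0.0055, 0.0992]
tool_rot: [0.205, 3.132, -0.002]
force: [-0.1, 0.2, 0.8]
opening: 0.43
grasp_force: 0.0
```

Run:
```python
from h import *
R=RT(0,th); print(inM(pose()[1]))
seq([(M(-.095,0,-.022),R,"down"),(M(-.0575,0,-.022),R,"push")])
c=cam("scene"); P=cloud(c); R0,p0=pose(); save(c,"s4.png",(220,150,400,300),4)
Q=(P-p0)@R0; im=c["img"].astype(int)
m=(abs(Q[...,1])<.08)&(abs(Q[...,0])<.02)&(im.min(2)>110)&(abs(im[...,0]-im[...,2])<25)&(Q[...,2]>-.1)&(Q[...,2]<.06)
q=Q[m]; print("finger tip z",np.percentile(q[:,2],[90,97,100]), "y",np.percentile(q[q[:,2]>-.05][:,1],[0,50,100]))
```

```text
[-0.09417314 -0.0010755   0.0992429 ]
down [0.001, 0.001, 0.121, -0.001, 0.003, -0.001] rows>= 2
push [-0.037, -0.0, 0.0, 0.0, 0.0, 0.0] rows>= 1
finger tip z [-0.03851618 -0.03167864 -0.02503488] y [-0.03356692  0.02252101  0.03506726]
```

View pics/s4.png

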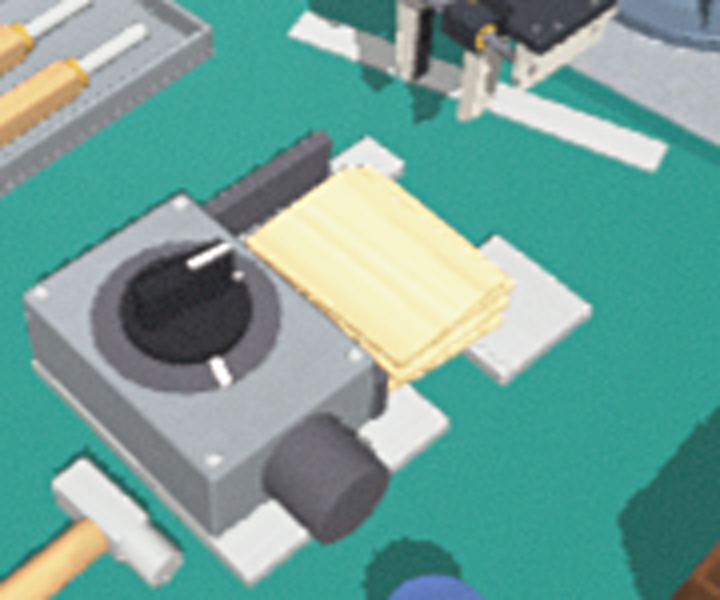

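The tips (crop (412,75), (470,118)) are in front of the pile, in line with the front notch; the pile leans out toward front and left.

Emit:
drive_tool --moves '[[[0.001,0.001,0.06,0,0,0,0.04],[0.001,0.001,0.1,0,0,0,0.04],[0.001,0.001,0.121,0,0,0,0.04],[0.001,0.001,0.121,0,0,0,0.04]]]'

```text
t: 26.3
position: [0.3852, 0.0068, -0.0227]
tool_rot: [0.205, 3.134, -0.002]
force: [-0.5, -0.4, -0.1]
opening: 0.428
grasp_force: 0.0
```

Emit:
drive_tool --moves '[[[-0.008,0,0,0,0,0,0.04],[-0.014,0,0,0,0,0,0.04],[-0.019,0,0,0,0,0,0.04],[-0.023,0,0,0,0,0,0.04],[-0.027,0,0,0,0,0,0.04],[-0.031,0,0,0,0,0,0.04],[-0.034,0,0,0,0,0,0.04],[-0.034,0,0,0,0,0,0.04]]]'

```text
t: 27.3
position: [0.4165, 0.0035, -0.0226]
tool_rot: [-0.202, -3.131, 0.002]
force: [-12.8, 1.4, 7.6]
opening: 0.434
grasp_force: 6.3
```

Run:
```python
from h import *
R=RT(0,th); print(inM(pose()[1]),ctrl.observe()["force"])
# left push point: fingers shut, outer face 17.5 from centre, enter left notch at y .108
seq([(M(-.075,0,-.022),R,"back"),(M(-.08,0,.03),R,"raise"),(M(-.05,.115,.06),R,"over"),(M(0,.112,.06),R,"over2"),(M(0,.112,-.022),R,"down"),(M(0,.0895,-.022),R,"push")])
```

```text
[-0.06468159  0.00073029 -0.0225713 ] [-12.83367707   1.41065809   7.55293641]
back [0.01, -0.001, -0.001, -0.001, -0.004, 0.001] rows>= 1
raise [0.005, 0.0, -0.052, 0.0, 0.0, 0.0] rows>= 1
over [-0.03, 0.115, -0.03, 0.0, 0.0, 0.0] rows>= 2
over2 [-0.05, -0.003, 0.0, 0.0, 0.0, 0.0] rows>= 1
down [0.0, 0.0, 0.082, 0.0, 0.0, 0.0] rows>= 2
push [0.0, -0.023, 0.0, 0.0, 0.0, 0.0] rows>= 1
```

Emit:
drive_tool --moves '[[[-0.002,0,0,0,0,0,0.04],[-0.004,0,0,0,0,0,0.04],[-0.005,0,0,0,0,0,0.04],[-0.005,0,0,0,0,0,0.04]]]'

```text
t: 27.8
position: [0.4167, 0.0037, -0.0233]
tool_rot: [-0.201, -3.122, 0.001]
force: [-28.1, 6.7, 17.4]
opening: 0.432
grasp_force: 14.3
```

Run:
```python
from h import *
print(inM(pose()[1]),ctrl.observe()["force"])
c=cam("scene"); save(c,"s5.png",(250,160,400,270),5)
t=cam("top"); P=cloud(t); save(t,"t5.png",(230,200,340,300),5)
```

```text
[-0.0644201   0.00093444 -0.02325957] [-28.13308854   6.71938275  17.40937192]
```

View pics/s5.png

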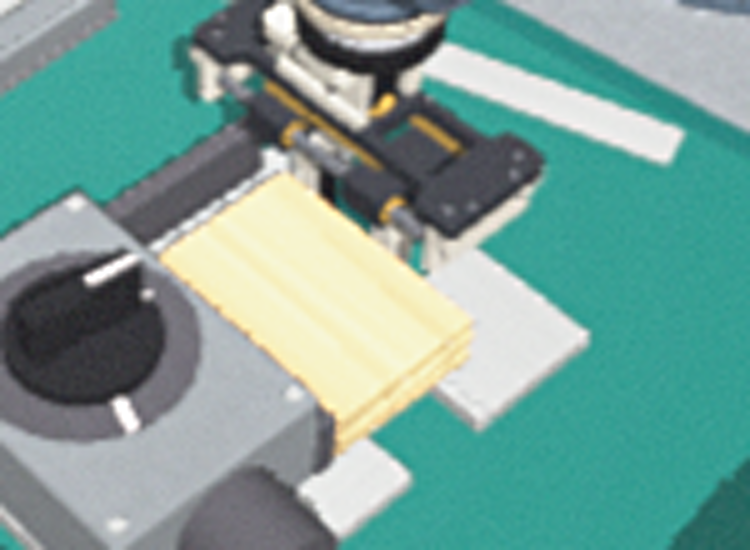

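The pile's back edge now lies along the back stop (crop (160,250)–(335,420)); left side still fanned at (400,390). Back off and push from the left.

Emit:
drive_tool --moves '[[[0.02,0,0,0,0,0,0.04],[0.02,0,0,0,0,0,0.04],[0.02,0,-0.06,0,0,0,0.0],[0.02,0,-0.085,0,0,0,0.0],[0.0,0.06,-0.085,0,0,0,0.0],[-0.02,0.115,-0.085,0,0,0,0.0],[-0.06,0.115,-0.085,0,0,0,0.0],[-0.06,0.115,-0.085,0,0,0,0.0],[-0.06,0.115,-0.085,0,0,0,0.0]]]'

```text
t: 29.02
position: [0.4982, 0.1088, 0.0628]
tool_rot: [0.204, 3.133, -0.002]
force: [-0.0, -0.7, -0.0]
opening: 0.003
grasp_force: 0.0
```

Run:
```python
from h import *
R=RT(0,th); print(inM(pose()[1]),ctrl.observe()["opening"],ctrl.observe()["force"])
seq([(M(0,.112,.06),R,"over"),(M(0,.112,-.022),R,"down"),(M(0,.0895,-.022),R,"push")])
```

```text
[0.00270025 0.11570804 0.0628014 ] 0.0027570802415091047 [-0.04354634 -0.73199146 -0.03351337]
over [0.003, -0.004, 0.003, -0.001, 0.002, 0.0] rows>= 1
down [0.0, 0.0, 0.082, 0.0, 0.0, 0.0] rows>= 2
push [0.0, -0.023, 0.0, 0.0, 0.0, 0.0] rows>= 1
```

Emit:
drive_tool --moves '[[[0.003,0,0.05,0,0,0,0.0],[0.003,0,0.085,0,0,0,0.0],[0.003,0,0.085,0,0,0,0.0],[0.003,-0.007,0.085,0,0,0,0.0],[0.003,-0.013,0.085,0,0,0,0.0],[0.003,-0.018,0.085,0,0,0,0.0],[0.003,-0.022,0.085,0,0,0,0.0],[0.003,-0.025,0.085,0,0,0,0.0],[0.003,-0.025,0.085,0,0,0,0.0]]]'

```text
t: 30.15
position: [0.4922, 0.0842, -0.0218]
tool_rot: [0.203, 3.133, -0.002]
force: [-1.1, 1.3, 0.6]
opening: 0.008
grasp_force: 0.7
```

Run:
```python
from h import *
print(inM(pose()[1]),ctrl.observe()["force"])
```

```text
[-3.59739451e-05  9.05253222e-02 -2.18411819e-02] [-1.0818496   1.33133101  0.59142851]
```

Emit:
drive_tool --moves '[[[0,-0.002,0,0,0,0,0.0],[0,-0.004,0,0,0,0,0.0],[0,-0.005,0,0,0,0,0.0],[0,-0.005,0,0,0,0,0.0]]]'

```text
t: 30.65
position: [0.4931, 0.0804, -0.0216]
tool_rot: [0.203, 3.129, 0.0]
force: [3.8, 14.4, -1.5]
opening: 0.004
grasp_force: 6.5
```

Emit:
drive_tool --moves '[[[0,-0.002,0,0,0,0,0.0],[0,-0.003,0,0,0,0,0.0],[0,-0.004,0,0,0,0,0.0],[0,-0.004,0,0,0,0,0.0]]]'

```text
t: 31.15
position: [0.4932, 0.0802, -0.0215]
tool_rot: [0.205, 3.128, 0.007]
force: [6.6, 51.7, -5.1]
opening: 0.003
grasp_force: 25.8
```

Run:
```python
from h import *
print(inM(pose()[1]),ctrl.observe()["force"])
c=cam("scene"); save(c,"s6.png",(250,150,400,270),5)
```

```text
[ 0.00149844  0.08670267 -0.02147229] [ 6.63422175 51.69136058 -5.05149975]
```

View pics/s6.png

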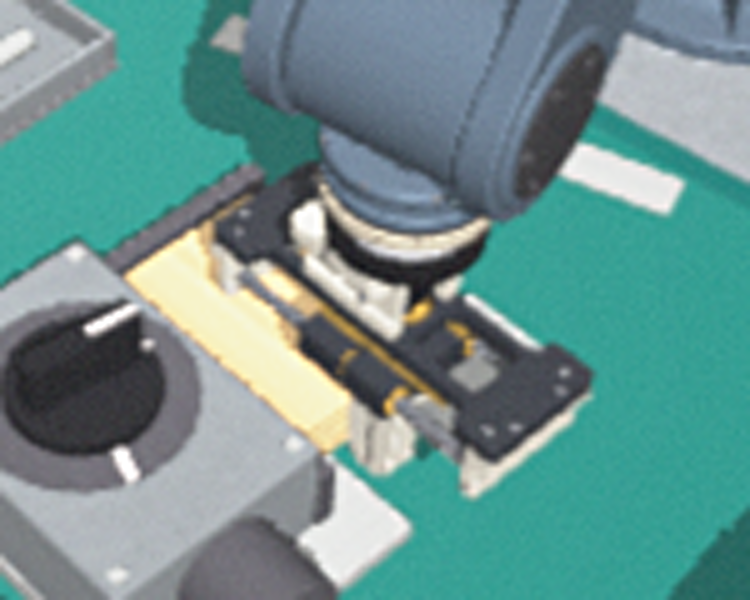

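Pile is bottomed against the right stop (52 N without motion). One more front tap to take out any rotation.

Emit:
drive_tool --moves '[[[0,0.02,0,0,0,0,0.0],[0,0.025,-0.03,0,0,0,0.0],[0,0.025,-0.085,0,0,0,0.0],[0.05,0.025,-0.085,0,0,0,0.0],[0.09,-0.03,-0.085,0,0,0,0.04],[0.09,-0.083,-0.085,0,0,0,0.04],[0.09,-0.083,-0.085,0,0,0,0.04],[0.09,-0.083,-0.085,0,0,0,0.04]]]'

```text
t: 32.2
position: [0.3914, 0.0049, 0.063]
tool_rot: [0.204, 3.132, -0.002]
force: [-0.5, -0.2, 1.5]
opening: 0.39
grasp_force: 0.0
```

Run:
```python
from h import *
R=RT(0,th); print(inM(pose()[1]),ctrl.observe()["opening"])
seq([(M(-.09,0,-.022),R,"down"),(M(-.0645,0,-.022),R,"push")])
```

```text
[-0.08971571 -0.00113901  0.06300872] 0.3898097899947616
down [0.001, 0.001, 0.085, -0.001, 0.003, -0.0] rows>= 2
push [-0.026, 0.0, 0.0, 0.0, 0.0, 0.0] rows>= 1
```

Emit:
drive_tool --moves '[[[0.001,0.001,0.05,0,0,0,0.04],[0.001,0.001,0.085,0,0,0,0.04],[0.001,0.001,0.085,0,0,0,0.04],[-0.008,0.001,0.085,0,0,0,0.04],[-0.015,0.001,0.085,0,0,0,0.04],[-0.02,0.001,0.085,0,0,0,0.04],[-0.024,0.001,0.085,0,0,0,0.04],[-0.027,0.001,0.085,0,0,0,0.04],[-0.029,0.001,0.085,0,0,0,0.04],[-0.029,0.001,0.085,0,0,0,0.04]]]'

```text
t: 33.45
position: [0.418, 0.0023, -0.0224]
tool_rot: [-0.203, -3.133, 0.002]
force: [-6.3, 1.5, 4.6]
opening: 0.436
grasp_force: 3.5
```

Emit:
drive_tool --moves '[[[0.02,0,0,0,0,0,0.04],[0.025,0,-0.03,0,0,0,0.04],[0.025,0,-0.09,0,0,0,0.04],[0.025,0,-0.15,0,0,0,0.04],[0.025,0,-0.21,0,0,0,0.04],[0.025,0,-0.25,0,0,0,0.04],[0.025,0,-0.25,0,0,0,0.04]]]'

```text
t: 34.33
position: [0.3959, 0.0055, 0.2304]
tool_rot: [0.203, 3.127, -0.003]
force: [0.1, -0.1, -1.2]
opening: 0.43
grasp_force: 0.0
```

Run:
```python
from h import *
R=RT(0,th); print(inM(pose()[1])); seq([(M(.02,.0,.26),R,"look")])
```

```text
[-8.52720861e-02  2.01687022e-06  2.30360378e-01]
look [-0.106, -0.0, -0.029, -0.001, 0.008, 0.0] rows>= 2
```

Emit:
drive_tool --moves '[[[-0.06,0,-0.029,0,0.008,0,0.04],[-0.12,0,-0.029,0,0.008,0,0.04],[-0.146,0,-0.029,0,0.008,0,0.04],[-0.146,0,-0.029,0,0.008,0,0.04],[-0.146,0,-0.029,0,0.008,0,0.04]]]'

```text
t: 34.95
position: [0.5382, -0.013, 0.2562]
tool_rot: [-0.203, -3.127, 0.001]
force: [-0.5, -0.0, 0.9]
opening: 0.431
grasp_force: 0.0
```

Run:
```python
from h import *
c=cam("wrist"); save(c,"w6.png",None,1.2)
print(proj(c,[M(x,y,z) for x,y,z in [(50,70,44),(50,-70,44),(-50,-70,44),(-50,70,44)] for x,y,z in [(x/1e3,y/1e3,z/1e3)]])*1.2)
print(proj(c,[M(.125,0,.12),M(.14,.047,.088)])*1.2)
```

```text
[[400.61826042 206.19574661]
 [268.15362114 206.07672719]
 [263.95314932 105.83470019]
 [405.01357454 105.89706871]]
[[334.23061272 299.86178691]
 [381.09768386 301.77598731]]
```

View pics/w6.png

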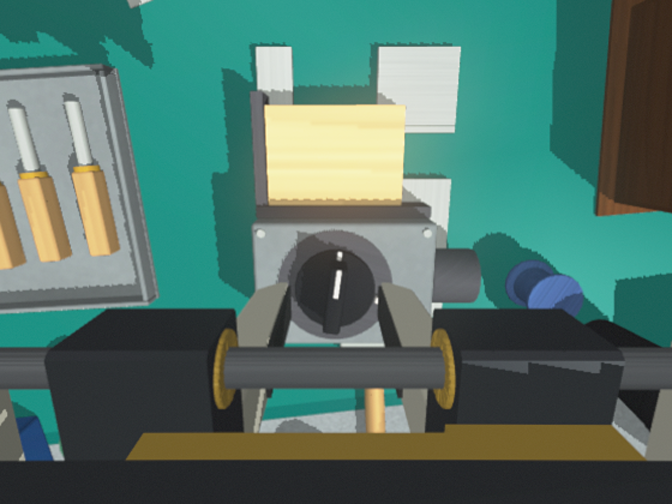

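The pile's top plate sits at (265,105)–(405,104)–(402,204)–(265,205), within 2–3 px of the predicted square corners; three tools lie flat in the tray. The pointer dot is at (340,256); the tab is hidden by a finger at (376,300). I move forward for a clear view of the dial.

Emit:
drive_tool --moves '[[[-0.06,0,0,0,0,0,0.06],[-0.11,0,0,0,0,0,0.06],[-0.11,0,0,0,0,0,0.06],[-0.11,0,0,0,0,0,0.06]]]'

```text
t: 35.5
position: [0.6474, -0.0272, 0.2566]
tool_rot: [-0.203, -3.129, 0.001]
force: [-0.2, 0.4, 0.9]
opening: 0.646
grasp_force: 0.0
```

Run:
```python
from h import *
c=cam("wrist"); q=proj(c,[M(.125,0,.09)])[0]; print(q,inM(pose()[1]))
u,v=q.astype(int); b=(u-75,v-60,u+75,v+60); print(b)
save(c,"w7.png",b,5); np.save("w7.npy",c,allow_pickle=True)
hsv=cv2.cvtColor(c["img"],cv2.COLOR_RGB2HSV)
w=np.zeros(hsv.shape[:2],bool); w[b[1]:b[3],b[0]:b[2]]=True; w&=(hsv[...,1]<40)&(hsv[...,2]>185)
n,l,s,ce=cv2.connectedComponentsWithStats(w.astype(np.uint8))
for i in range(1,n): 
    if s[i,4]>2: print(s[i],ce[i].round(1))
```

```text
[278.53960524 145.96916042] [0.16824686 0.000289   0.25703496]
(np.int64(203), np.int64(85), np.int64(353), np.int64(205))
[209  90   8   9  54] [212.3  94.6]
[281 110   5   5  17] [282.8 111.8]
[278 117   7  28 117] [281.  130.4]
[315 156  15   9  81] [322.  159.6]
[213 191   8   7  42] [216.8 194.3]
```

View pics/w7.png

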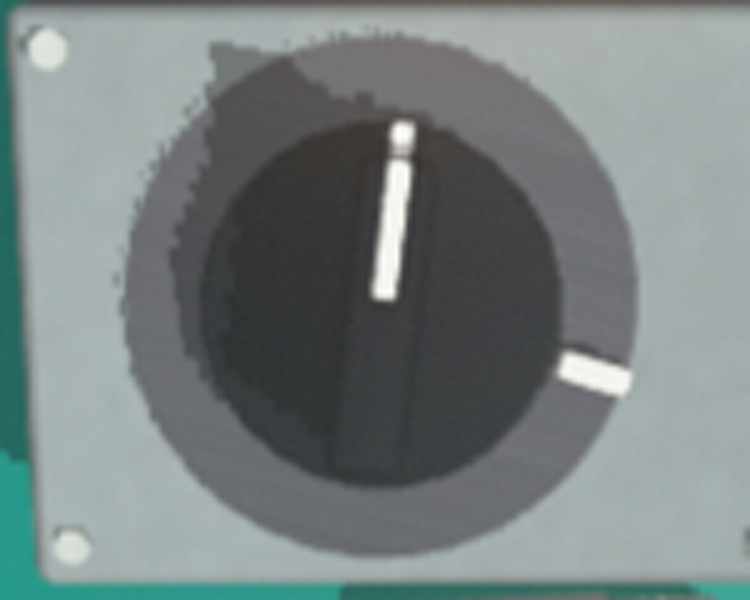

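Crop shows: ring (125..637, 38..557), disc (200..562, 120..488), pointer dot (402,134), pointer line (384,295)–(402,160), tab (594,373).

Run:
```python
from h import *
c=np.load("w7.npy",allow_pickle=True).item(); P=cloud(c)
f=lambda p: np.array(p,float)/5+[203,85]-.4
def w(p,z): return inM(onz(c,f(p),z)[0])[:2]
ax1=w((381,297.5),.083); ax2=w((381,304),.094); print("axis",ax1,ax2)
r=[w(p,.094) for p in [(200,304),(562,304),(381,120),(381,488)]]; print("disc dia",np.linalg.norm(r[0]-r[1]),np.linalg.norm(r[2]-r[3]))
ring=[w(p,.083) for p in [(125,297),(637,297)]]; print("ring",np.linalg.norm(ring[0]-ring[1]))
ax=(ax1+ax2)/2
for n,p,z in [("dot",(402,134),.095),("lineA",(384,295),.126),("lineB",(402,160),.126),("tab",(594,373),.091)]:
    v=w(p,z); d=v-ax; pz=f(p).round().astype(int); print(n,v.round(4),"r",np.linalg.norm(d).round(4),"ang",np.degrees(np.arctan2(d[1],d[0])).round(1),"z",P[pz[1],pz[0],2].round(4))
a,b=w((384,295),.126),w((402,160),.126); d=b-a; print("line dir",np.degrees(np.arctan2(d[1],d[0])))
a,b=w((348,468),.126),w((402,160),.126); d=b-a; print("bar dir",np.degrees(np.arctan2(d[1],d[0])))
```

```text
axis [0.12340239 0.00028412] [0.12411862 0.00028713]
disc dia 0.07896302645465365 0.07912170674333661
ring 0.11500307748535323
dot [0.0886 0.0047] r 0.0355 ang 172.9 z 0.095
lineA [0.1203 0.0009] r 0.0036 ang 170.3 z 0.1249
lineB [0.0945 0.0043] r 0.0296 ang 172.1 z 0.1259
tab [0.1394 0.0476] r 0.0499 ang 71.7 z 0.0913
line dir 172.3704175463181
bar dir 169.9349949221967
```

Run:
```python
from h import *
R=RT(0,th+np.radians(-7.7)); R2=RT(0,th+np.radians(-7.7-100.6)); A=(.1238,.0003)
print(ctrl.observe()["qpos"])
seq([(M(*A,.14),R,"over"),(M(*A,.068),R,"grip"),(M(*A,.068),R2,"turn")])
```

```text
[-1.13180618e-01  4.86439505e-01  1.29058978e+00 -1.13727536e-03
  1.37019454e+00 -1.55443040e+00]
over [0.044, 0.0, 0.117, -0.002, -0.006, 0.135] rows>= 3
grip [0.0, 0.0, 0.072, 0.0, 0.0, 0.0] rows>= 2
turn [0.0, 0.0, 0.0, 0.0, 0.0, 1.756] rows>= 10
```

Emit:
drive_tool --moves '[[[0.044,0,0.05,0,-0.006,0.135,0.045],[0.044,0,0.117,0,-0.006,0.135,0.045],[0.044,0,0.117,0,-0.006,0.135,0.045],[0.044,0,0.117,0,-0.006,0.135,0.045],[0.044,0,0.15,0,-0.006,0.135,0.045],[0.044,0,0.189,0,-0.006,0.135,0.045],[0.044,0,0.189,0,-0.006,0.135,0.045],[0.044,0,0.189,0,-0.006,0.135,0.045]]]'

```text
t: 36.55
position: [0.6052, -0.0219, 0.0701]
tool_rot: [0.414, 3.111, -0.002]
force: [0.1, 0.5, -0.2]
opening: 0.481
grasp_force: 0.0
```

Run:
```python
from h import *
s=ctrl.observe(); R,p=pose(); print(inM(p),s["force"],s["opening"],np.degrees(np.arctan2(R[1,0],R[0,0])-th)%360)
```

```text
[ 1.25781637e-01 -3.68576045e-05  7.00507171e-02] [ 0.14768101  0.53064023 -0.20750479] 0.481286329320404 172.2995490063287
```

Emit:
drive_tool --moves '[[[0.002,0,0.001,0,0,0,0.045],[0.002,0,0.001,0,0,0,0.01],[0.002,0,0.001,0,0,0,0.01],[0.002,0,0.001,0,0,0,0.01],[0.002,0,0.001,0,0,0,0.01],[0.002,0,0.001,0,0,0,0.01]]]' --squeeze 50

```text
t: 37.3
position: [0.6021, -0.0208, 0.0669]
tool_rot: [0.414, 3.113, -0.001]
force: [1.0, 4.8, 0.9]
opening: 0.173
grasp_force: 50.0
```

Emit:
drive_tool --moves '[[[0,0,0,0,0,0.1,0.01],[0,0,0,0,0,0.2,0.01],[0,0,0,0,0,0.2,0.01]]]'

```text
t: 37.67
position: [0.6022, -0.0204, 0.067]
tool_rot: [0.725, 3.056, -0.0]
force: [2.3, 8.1, 0.8]
opening: 0.17
grasp_force: 50.0
```

Run:
```python
from h import *
s=ctrl.observe(); R,p=pose(); print(inM(p),s["force"],s["torque"],s["opening"],s["grasp_force"],np.degrees(np.arctan2(R[1,0],R[0,0])-th)%360)
```

```text
[0.12261279 0.00113004 0.06696798] [2.30767869 8.0599312  0.80728361] [ 1.31680274 -0.37327713 -0.01847085] 0.17014713864167216 49.9918495669408 160.7502067532922
```

Emit:
drive_tool --moves '[[[0,0,0,0,0,0.17,0.01],[0,0,0,0,0,0.34,0.01],[0,0,0,0,0,0.51,0.01],[0,0,0,0,0,0.68,0.01],[0,0,0,0,0,0.85,0.01],[0,0,0,0,0,1.02,0.01],[0,0,0,0,0,1.19,0.01],[0,0,0,0,0,1.36,0.01],[0,0,0,0,0,1.5,0.01],[0,0,0,0,0,1.556,0.01]]]'

```text
t: 38.92
position: [0.605, -0.0196, 0.0671]
tool_rot: [2.66, 1.664, 0.01]
force: [19.5, 13.8, -10.5]
opening: 0.17
grasp_force: 50.0
```

Emit:
drive_tool --moves '[[[0,0,0,0,0,0,0.01],[0,0,0,0,0,0,0.01],[0,0,0,0,0,0,0.045],[0,0,0,0,0,0,0.045],[0,0,0,0,0,0,0.045],[0,0,0,0,0,0,0.045],[0,0,-0.05,0,0,0,0.045],[0,0,-0.1,0,0,0,0.045],[0,0,-0.16,0,0,0,0.045],[0,0,-0.19,0,0,0,0.045]]]'

```text
t: 40.17
position: [0.6022, -0.021, 0.26]
tool_rot: [2.658, 1.668, 0.003]
force: [-0.2, 0.3, -1.0]
opening: 0.484
grasp_force: 0.0
```

Run:
```python
from h import *
s=ctrl.observe(); R,p=pose(); print(inM(p),s["force"],s["opening"],np.degrees(np.arctan2(R[1,0],R[0,0])-th)%360)
seq([(M(.168,0,.257),RT(0,th),"look")])
```

```text
[0.12263113 0.00046349 0.26003925] [-0.24544731  0.31309929 -0.99494233] 0.4837125890626475 71.68217232715726
look [0.014, 0.043, 0.003, 0.002, 0.004, -1.89] rows>= 11
```

Emit:
drive_tool --moves '[[[0.014,0.043,0.003,0,0,-0.18,0.06],[0.014,0.043,0.003,0,0,-0.36,0.06],[0.014,0.043,0.003,0,0,-0.54,0.06],[0.014,0.043,0.003,0,0,-0.72,0.06],[0.014,0.043,0.003,0,0,-0.9,0.06],[0.014,0.043,0.003,0,0,-1.08,0.06],[0.014,0.043,0.003,0,0,-1.26,0.06],[0.014,0.043,0.003,0,0,-1.44,0.06],[0.014,0.043,0.003,0,0,-1.62,0.06],[0.014,0.043,0.003,0,0,-1.8,0.06]]]'

```text
t: 41.42
position: [0.6461, -0.027, 0.2534]
tool_rot: [-0.336, -3.122, 0.003]
force: [0.3, -0.2, 0.7]
opening: 0.648
grasp_force: 0.0
```

Emit:
drive_tool --moves '[[[0,0,0,0,0,-0.09,0.06],[0,0,0,0,0,-0.09,0.06],[0,0,0,0,0,-0.09,0.06]]]'

```text
t: 41.8
position: [0.6464, -0.027, 0.2537]
tool_rot: [-0.208, -3.134, 0.003]
force: [-0.3, -0.4, -0.9]
opening: 0.646
grasp_force: 0.0
```

Run:
```python
from h import *
c=cam("wrist"); ax=np.array([.1238,.0003])
q=proj(c,[M(.125,0,.09)])[0]; u,v=q.astype(int); b=(u-75,v-60,u+75,v+60)
hsv=cv2.cvtColor(c["img"],cv2.COLOR_RGB2HSV)
w=np.zeros(hsv.shape[:2],bool); w[b[1]:b[3],b[0]:b[2]]=True; w&=(hsv[...,1]<40)&(hsv[...,2]>185)
n,l,s,ce=cv2.connectedComponentsWithStats(w.astype(np.uint8))
P=cloud(c)
for i in range(1,n): 
    if s[i,4]>5:
        z=np.nanmedian(P[l==i][:,2]); v=inM(onz(c,ce[i],z)[0])[:2]-ax; print(s[i],ce[i].round(1),z.round(3),"r",np.linalg.norm(v).round(4),"ang",np.degrees(np.arctan2(v[1],v[0])).round(1))
save(c,"w8.png",None,1.0); s2=cam("scene"); save(s2,"s8.png",(180,110,400,290),2.6)
A=cv2.imread("pics/w8.png"); B=cv2.imread("pics/s8.png"); h=max(A.shape[0],B.shape[0])
save({"img":cam("top")["img"]},"t8.png",(230,190,340,310),2.0); C=cv2.imread("pics/t8.png")
out=np.zeros((600,800,3),np.uint8); out[:468,:572]=B; out[:240,572:792]=C
d=cv2.resize(A[60:240,180:400],None,fx=1.0,fy=1.0); out[250:430,572:792]=d; cv2.imwrite("pics/final.png",out)
```

```text
[208  91   8   8  53] [211.3  94.6] 0.083 r 0.0895 ang -126.2
[284 150  30  12 130] [297.8 155.5] 0.126 r 0.0204 ang 67.7
[315 156  15   9  80] [322.2 159.6] 0.089 r 0.0509 ang 71.4
[213 191   8   8  44] [216.4 195. ] 0.083 r 0.0924 ang -51.6
```

View pics/final.png

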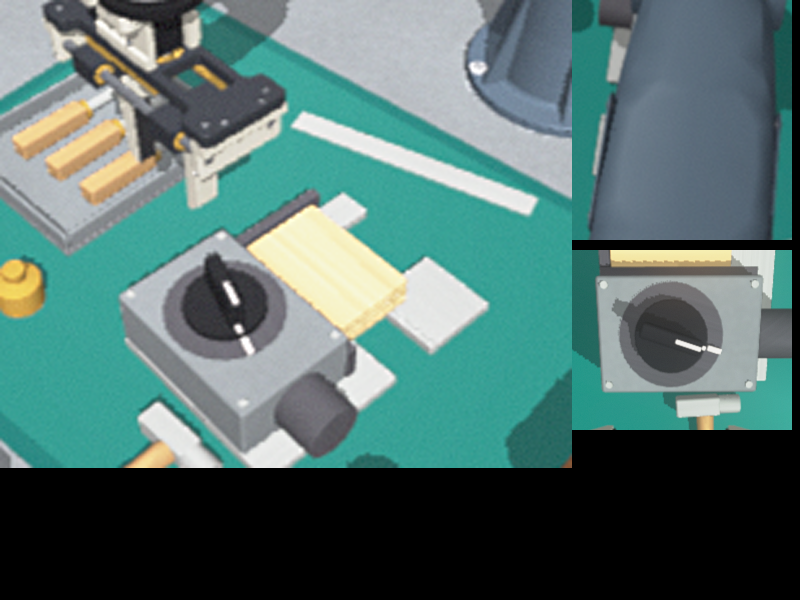

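The final composite shows the pile square in the scene view (305,265), pointer line, dot and tab collinear ((230,293)–(248,345)), and three tools in the tray. I move the arm away and watch the pile for a while, in case it is knocked.

```bash
cat > chk.py <<'E'
from h import *
for n in("scene","top"):
    c=cam(n); P=cloud(c); hsv=cv2.cvtColor(c["img"],cv2.COLOR_RGB2HSV)
    q=(P[...,:2]-O)@Rm; m=(abs(q[...,0])<.13)&(abs(q[...,1])<.13)&(hsv[...,0]>8)&(hsv[...,0]<30)&(hsv[...,1]>40)&(P[...,2]>.012)&(P[...,2]<.06)
    print(n,m.sum(),"x",np.percentile(q[m][:,0],[.5,2,98,99.5]).round(4),"y",np.percentile(q[m][:,1],[.5,2,98,99.5]).round(4))
    for lo in (.012,.020,.028,.036):
        k=m&(P[...,2]>lo+.001)&(P[...,2]<lo+.007)
        if k.sum()>8: print("  layer",lo,k.sum(),np.percentile(q[k],[3,97],axis=0).round(4).tolist())
E
python3 - <<'E'
from h import *
seq([((.45,-.2,.33),RT(0,th),"a"),((.25,-.3,.33),RT(0,-.8),"b")])
c=cam("wrist"); P=cloud(c); hsv=cv2.cvtColor(c["img"],cv2.COLOR_RGB2HSV)
w=np.zeros(hsv.shape[:2],bool); w[140:175,270:314]=True; w&=(hsv[...,1]<40)&(hsv[...,2]>185)
v,u=np.nonzero(w); k=P[v,u,2]>.115; X=np.array([inM(a)[:2] for a in onz(c,np.c_[u,v][k],.126)])
d=np.linalg.svd(X-X.mean(0))[2][0]; print("line dir",np.degrees(np.arctan2(d[1],d[0]))%180,np.c_[X.min(0),X.max(0)])
E
```

```text
a [0.172, -0.197, -0.076, -0.002, 0.0, -0.002] rows>= 5
b [0.185, -0.125, 0.0, 0.0, 0.0, 0.67] rows>= 4
line dir 72.03123174604113 [[0.12624496 0.13611015]
 [0.0055033  0.03034207]]
```

Pointer direction 72.0° against tab 71.4–71.7°: good.

Emit:
drive_tool --moves '[[[0.03,-0.03,-0.06,0,0,0,0.06],[0.172,-0.197,-0.076,0,0,0,0.06],[0.172,-0.197,-0.076,0,0,0,0.06],[0.172,-0.197,-0.076,0,0,0,0.06],[0.172,-0.197,-0.076,0,0,0,0.06],[0.172,-0.197,-0.076,0,0,0,0.06],[0.172,-0.197,-0.076,0,0,0,0.06]]]'

```text
t: 42.88
position: [0.4507, -0.1996, 0.3301]
tool_rot: [0.206, 3.134, -0.002]
force: [0.4, -0.2, 0.7]
opening: 0.651
grasp_force: 0.0
```

Emit:
drive_tool --moves '[[[0.185,-0.125,0,0,0,0.67,0.06],[0.185,-0.125,0,0,0,0.67,0.06],[0.185,-0.125,0,0,0,0.67,0.06],[0.185,-0.125,0,0,0,0.67,0.06],[0.185,-0.125,0,0,0,0.67,0.06],[0.185,-0.125,0,0,0,0.67,0.06],[0.185,-0.125,0,0,0,0.67,0.06],[0.185,-0.125,0,0,0,0.67,0.06]]]'

```text
t: 43.88
position: [0.2514, -0.2994, 0.3301]
tool_rot: [1.221, 2.894, -0.002]
force: [-0.0, 0.1, -0.2]
opening: 0.648
grasp_force: 0.0
```

```bash
python3 chk.py
```

```text
scene 1616 x [-0.0524 -0.0498  0.0398  0.0419] y [-0.071  -0.0685  0.071   0.0716]
  layer 0.012 27 [[-0.0507, 0.0693], [0.0261, 0.0718]]
  layer 0.02 31 [[-0.0475, 0.0688], [0.0258, 0.0716]]
  layer 0.028 41 [[-0.0498, 0.0678], [0.0297, 0.0718]]
  layer 0.036 308 [[-0.0511, -0.0685], [0.0382, 0.0698]]
top 1910 x [-0.0513 -0.0502  0.0496  0.0504] y [-0.0714 -0.0699  0.0671  0.0691]
  layer 0.012 9 [[-0.0523, -0.0704], [0.0327, 0.0724]]
  layer 0.02 13 [[-0.0517, -0.059], [-0.041, 0.0701]]
  layer 0.028 14 [[-0.0515, -0.0467], [-0.05, 0.0558]]
  layer 0.036 432 [[-0.0488, -0.067], [0.048, 0.0661]]
```

All four layers are square. Waiting a few seconds for a possible knock.

Emit:
drive_tool --moves '[[[0,0,0,0,0,0,0.06],[0,0,0,0,0,0,0.06],[0,0,0,0,0,0,0.06],[0,0,0,0,0,0,0.06],[0,0,0,0,0,0,0.06],[0,0,0,0,0,0,0.06],[0,0,0,0,0,0,0.06],[0,0,0,0,0,0,0.06],[0,0,0,0,0,0,0.06],[0,0,0,0,0,0,0.06]]]'

```text
t: 45.22
position: [0.2507, -0.2997, 0.3302]
tool_rot: [1.224, 2.893, -0.002]
force: [0.2, 0.1, 1.4]
opening: 0.648
grasp_force: 0.0
```

Emit:
drive_tool --moves '[[[0,0,0,0,0,0,0.06],[0,0,0,0,0,0,0.06],[0,0,0,0,0,0,0.06],[0,0,0,0,0,0,0.06],[0,0,0,0,0,0,0.06],[0,0,0,0,0,0,0.06],[0,0,0,0,0,0,0.06],[0,0,0,0,0,0,0.06],[0,0,0,0,0,0,0.06],[0,0,0,0,0,0,0.06]]]'

```text
t: 46.48
position: [0.2507, -0.2997, 0.3302]
tool_rot: [1.224, 2.893, -0.002]
force: [0.5, 0.7, 0.4]
opening: 0.643
grasp_force: 0.0
```

Emit:
drive_tool --moves '[[[0,0,0,0,0,0,0.06],[0,0,0,0,0,0,0.06],[0,0,0,0,0,0,0.06],[0,0,0,0,0,0,0.06],[0,0,0,0,0,0,0.06],[0,0,0,0,0,0,0.06],[0,0,0,0,0,0,0.06],[0,0,0,0,0,0,0.06],[0,0,0,0,0,0,0.06],[0,0,0,0,0,0,0.06]]]'

```text
t: 47.72
position: [0.2507, -0.2997, 0.3302]
tool_rot: [1.224, 2.893, -0.002]
force: [0.8, -0.8, -1.0]
opening: 0.641
grasp_force: 0.0
```

Emit:
drive_tool --moves '[[[0,0,0,0,0,0,0.06],[0,0,0,0,0,0,0.06],[0,0,0,0,0,0,0.06],[0,0,0,0,0,0,0.06],[0,0,0,0,0,0,0.06],[0,0,0,0,0,0,0.06],[0,0,0,0,0,0,0.06],[0,0,0,0,0,0,0.06],[0,0,0,0,0,0,0.06],[0,0,0,0,0,0,0.06]]]'

```text
t: 48.98
position: [0.2507, -0.2997, 0.3302]
tool_rot: [1.224, 2.893, -0.002]
force: [0.9, -0.9, 0.1]
opening: 0.646
grasp_force: 0.0
```

Emit:
drive_tool --moves '[[[0,0,0,0,0,0,0.06],[0,0,0,0,0,0,0.06],[0,0,0,0,0,0,0.06],[0,0,0,0,0,0,0.06],[0,0,0,0,0,0,0.06],[0,0,0,0,0,0,0.06],[0,0,0,0,0,0,0.06],[0,0,0,0,0,0,0.06],[0,0,0,0,0,0,0.06],[0,0,0,0,0,0,0.06]]]'

```text
t: 50.22
position: [0.2507, -0.2998, 0.3302]
tool_rot: [1.224, 2.893, -0.002]
force: [0.8, 0.5, 0.3]
opening: 0.648
grasp_force: 0.0
```

Emit:
drive_tool --moves '[[[0,0,0,0,0,0,0.06],[0,0,0,0,0,0,0.06],[0,0,0,0,0,0,0.06],[0,0,0,0,0,0,0.06],[0,0,0,0,0,0,0.06],[0,0,0,0,0,0,0.06],[0,0,0,0,0,0,0.06],[0,0,0,0,0,0,0.06],[0,0,0,0,0,0,0.06],[0,0,0,0,0,0,0.06]]]'

```text
t: 51.48
position: [0.2507, -0.2997, 0.3302]
tool_rot: [1.224, 2.893, -0.002]
force: [-0.1, 0.2, 0.1]
opening: 0.643
grasp_force: 0.0
```

```bash
python3 chk.py
python3 - <<'E'
from h import *
t=cam("top"); P=cloud(t); hsv=cv2.cvtColor(t["img"],cv2.COLOR_RGB2HSV); x,y,z=P[...,0],P[...,1],P[...,2]
w=(hsv[...,0]>8)&(hsv[...,0]<28)&(hsv[...,1]>60)
print("handles z in tray", [ (round(float(np.nanpercentile(z[w&(x>.3)&(x<.62)&(y<a)&(y>a-.05)],98)),3)) for a in (-.255,-.31,-.366)], "left in block",(w&(z>.15)&(y>.2)&(y<.42)&(x>.35)).sum())
for name,(u,v) in dict(tumbler=(182,136),spool=(216,178),weight=(370,172),jar=(399,148)).items(): print(name,P[v,u].round(3))
E
```

```text
scene 1609 x [-0.0523 -0.0496  0.04    0.0415] y [-0.0708 -0.0679  0.0707  0.0716]
  layer 0.012 28 [[-0.0549, 0.0661], [0.0258, 0.0725]]
  layer 0.02 28 [[-0.0525, 0.042], [0.0291, 0.0718]]
  layer 0.028 37 [[-0.0491, 0.0677], [0.0317, 0.0711]]
  layer 0.036 301 [[-0.05, -0.0662], [0.0386, 0.0699]]
top 1905 x [-0.0514 -0.0503  0.0496  0.0504] y [-0.0715 -0.0697  0.0669  0.0691]
  layer 0.012 11 [[-0.0526, -0.0677], [0.0335, 0.0725]]
  layer 0.02 14 [[-0.0518, -0.0589], [0.011, 0.0671]]
  layer 0.028 12 [[-0.0515, -0.0495], [0.0127, 0.0689]]
  layer 0.036 434 [[-0.0473, -0.0671], [0.0477, 0.0657]]
handles z in tray [0.036, 0.035, 0.035] left in block 0
tumbler [0.756 0.287 0.149]
spool [0.661 0.206 0.062]
weight [ 0.684 -0.231  0.052]
jar [ 0.742 -0.305  0.098]
```

Nothing has moved: pile square, dial at the tab, block empty, bystanders in place. Handing in.

```bash
python3 -c "
from rig import ctrl
print(ctrl.close_job())"
```

```text
the job is handed in; nothing more can be done
None
```

I handed the job in, with no verdict returned: the pile measured square against both stops, the dial pointer was within about 1° of the index tab, all three tools lay flat in the tray, and the bystanders I re-measured (tumbler, jar, spool, weight) had not moved; the mallet was only seen in pictures.

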